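Pack mixed sample tubes on a tray from the dispenser

TASK

Mixing is done, so pack the sample tubes: slide the dispenser's keeper open, draw the bottom tray out of the stack by its tab and seat it flat inside the carrier's rim with the tab out of the open side, then lay every tube from the rocker in a groove of that tray, about midway along, one to a groove and lying still. Slide the keeper fully shut again on the trays left in the dispenser, slide the carrier's travel stop fully shut before the tray, and do not knock the other things on the bench about.

Things in the scene. Friction and masses are not known exactly. Their poses are not given: they have to be found in the camera images.
- magazine: grey open-topped dispenser with three stacked trays. Origin: centre of underside; exit faces -x. Floor 20 mm high, walls 66 mm. Front posts (x -58 to -64 mm) leave a 16 mm high slot above the floor, so only the bottom tray can leave, along -x, and a 44 mm window where the upper tabs stand out to x = -89 mm. A tray is clear once its origin passes x = -120 mm; the others then drop 13 mm
- keeper (a joint): transit keeper, a sliding block before one front corner of the bottom tray, on a 15 mm high track on the magazine: 0 shut (blocks the tray), 0.040 m fully open. It opens along the magazine's -y and stays where it is left; about 2 N to move
- keeper_knob (a point): middle of the top of the keeper's upright knob, about 65 mm above the table: 18 mm along the magazine's x, 12 mm along its y (the slide direction), 24 mm tall; may be pinched from above or pushed
- tray_a: bottom tray of the stack, white, ribbed, 140 g, started about 38 mm out so its tab stands free before the other tabs. Plate 110 (x) by 154 (y) by 5 mm, ribs 8 mm high on it (13 mm overall). Origin: centre of the plate's underside, x away from the tab. Four grooves along x at y = +-20, +-60 mm, 14 mm wide between ribs; a tube rests on the rib edges, its axis 18.7 mm above the underside
- tray_tab (a point): middle of the top face of the bottom tray's pull tab, 73 mm from the tray's origin along its -x, 13 mm above its underside. The tab is 30 mm wide (y), 13 mm thick and stands out 34 mm from the plate's front edge
- tray_b: second tray of the stack, same form; stays in the magazine. On all trays the ribs stand only at x from 23 to 43 and -43 to -23 mm: the middle 46 mm is bare plate, where fingers fit beside a tube. A tube lying wrongly on rib tops has its axis 22 mm above the underside
- tray_c: top tray of the stack, same form; stays in the magazine
- carrier: grey carrier on the table for one tray: base plate 6 mm thick, rim 14 mm high on three sides (+x, +y, -y), inner width 164 mm (y), inner face of the rear rim at x = 60 mm; the -x side is open for the tray's tab. Origin: centre of the tray's place, at table height; a seated tray's origin lies 6 mm above it, axes parallel
- stop (a joint): travel stop of the carrier, a sliding block on a 5 mm high track at the open side: 0 shut (stands before the front edge of the seated tray, beside the tab), 0.040 m fully open. It opens along the carrier's +y and stays where it is left; about 2 N to move. Open at the start
- stop_knob (a point): middle of the top of the stop's upright knob, about 48 mm above the table; same knob as the keeper's: 18 mm along the carrier's x, 12 mm along its y (the slide direction), 24 mm tall
- rocker: low white tube rocker, standing still, 120 (x) by 220 mm. Origin: centre of underside. Four notches along x at y = +-24, +-72 mm, 14 mm wide, in rubber rails 10 mm high at x = +-(24 to 40) mm on a deck 26 mm high; tubes lie in them with their axis 42 mm above the table, the middle 48 mm free for fingers
- tube_1: closed sample tube, cylinder 18 mm in diameter and 100 mm long, 30 g, cap at its +x end no thicker than the tube. Origin at its middle on the axis; x along the tube. At the start it lies in one of the rocker's four notches (or is absent); on the tray the cap may point either way
- tube_2: closed sample tube, cylinder 18 mm in diameter and 100 mm long, 30 g, cap at its +x end no thicker than the tube. Origin at its middle on the axis; x along the tube. At the start it lies in one of the rocker's four notches (or is absent); on the tray the cap may point either way
- tube_3: closed sample tube, cylinder 18 mm in diameter and 100 mm long, 30 g, cap at its +x end no thicker than the tube. Origin at its middle on the axis; x along the tube. At the start it lies in one of the rocker's four notches (or is absent); on the tray the cap may point either way
- tube_4: closed sample tube, cylinder 18 mm in diameter and 100 mm long, 30 g, cap at its +x end no thicker than the tube. Origin at its middle on the axis; x along the tube. At the start it lies in one of the rocker's four notches (or is absent); on the tray the cap may point either way
- sanitiser: bystander: sanitiser bottle, 60 mm across, 150 mm tall; origin at the centre of its underside
- alcohol: bystander: alcohol bottle, 72 mm across, 190 mm tall; origin at the centre of its underside
- swab_jar: bystander: jar, 68 mm across, 90 mm tall; origin at the centre of its underside
- tape_roll: bystander: roll of tape lying flat, 68 mm across, 24 mm high; origin at the centre of its underside
- cup: bystander: blue cup, 72 mm across, 85 mm tall; origin at the centre of its underside
- swab_box: bystander: carton, 60 x 90 x 40 mm; origin at the centre of its underside
Mind the look-alikes: they are no part of the job. What is shaped like the tube_3 but red is not meant.

How it is judged:
By the outcome, as a careful person would: the job done as asked, in the order asked, and still so for the second after the job is handed in, with the robot touching nothing.
Of tube_1, tube_2, tube_3, tube_4 only 3 to 4 are there at a start; the rules pass over those that are not, and their reading is None.
At some moment in a run one of tube_1, tube_2, tube_3, tube_4 may be knocked a few centimetres aside while the robot is not near it.
Once in a run the grip may slacken for a moment while it holds something.
It also fails if it takes over 208 s, if anything falls off the work surface, if the arm or the gripper's body presses on something with over 40 N, if the wrist force passes 120 N, or if a joint passes its speed limit or range.

ROBOT

A 6-joint arm with a two-finger parallel gripper is mounted at the origin on the work surface. World frame = base frame: x ahead of the robot, y to its left, z up, the work surface at z = 0. Lengths are in m, angles in rad, forces in N, time in s.
With the tool pointing down it reaches from about 0.225 to 0.875 m from the base axis. Payload 3.4 kg.
Tool frame: the origin (TCP) lies midway between the tips of the shut fingers; the grasp point (between the pads) lies 19 mm behind it (manip.tcp_to_grasp is the distance from the TCP to the grasp point, in m); x points along the fingers, y is the direction in which the jaws open and shut, and the axes are right-handed (so a half turn about x gives the same grasp; the last joint's range is limited). The gripper opens to 85 mm and grips with 20 to 120 N. Pads are 22 mm wide; open, the fingers measure 114 mm over their backs; the gripper's body (76 mm by 85 mm) begins 54 mm behind the grasp point. The pads swing forward as they close: fully open they stand 13 mm farther back than shut.
Start: joints at [-1.326, 0.276, 1.505, -0, 1.361, -0.121], TCP at [0.206, -0.537, 0.231] pointing down, gripper open.
Joint ranges: [-2.89, 2.89], [-0.75, 2.08], [0.22, 2.7], [-1.18, 4.32], [0.11, 2.71], [-2.7, 2.7]. Speed limits (rad/s): [2.57, 2.57, 3.14, 3.14, 3.14, 3.14].

INTERFACE

Orientations are given as a unit quaternion [w, x, y, z].
In Python, from rig import readout, eyes, job, manip gives the robot as it stands. The module is installed in compiled form; this text tells all that it offers.
- The arm moves only by the tool carry_out, never from a script. Its argument "deltas" is one flat list of numbers, 7 for each row, row after row: the shift along the tool's x, y, z scaled (see below), then the turn, a rotation vector about the tool's x, y, z scaled (see below), then the opening, from -1 (shut) to 1 (fully open). In form: [dx, dy, dz, ax, ay, az, grip, dx, dy, dz, ax, ay, az, grip, ...]. A call has 1 to 10 rows; each row shifts and turns the commanded pose from where the row before left it, along the tool's axes as they then stand; what a row does not reach is not made up. The controller multiplies each number of a shift by 60 mm and each number of a turn by 4 degrees. A row lasts 1/8 s, in which the tool goes at most 62.5 mm and 10.7 degrees, less where a joint would pass 70% of its speed; a pose out of reach is approached as far as the arm can. A call with a number of a shift or a turn outside -1 to 1 is refused whole. A call with a gripper value outside its range is refused whole. The fingers move at their own pace and stop on an object; "newtons" is the grip in N (left out, the last holds). Time passes only in rows, so rows that do not move let the fingers close. It gives the time, the measured TCP pose, the force and the opening at its end, in the units of the state.
- readout.get_state(): the state, without advancing time (a new reading comes with each control period).
- eyes.get_image(name): name is "scene" or "top"; returns a dict with "color" (420x560x3 uint8, red, green, blue), "z_map" (420x560 float32, m along the optical axis (not along the pixel's ray), 0 where there is no reading), "mtx" (3x3 intrinsics, pixels), "origin" and "orientation" of the camera in the world. Camera axes: x right, y down, z forward; pixel columns grow to the right and rows downward; lengths in m; the calibration is good to about 2 mm. A picture is of the moment at which its call begins.
- job.sign_off(): hands the job in, once; it reports no verdict.
The state is a dict: "clock": time; "qpos": joint angles; "qd": joint speeds; "effort": joint torques, N m; "position": TCP position; "ee_rot": TCP orientation; "contact_force": force on the tool from outside, world axes, zero at the start; "moment": the same for the moment, N m; "width": finger opening in m.
Only numpy, scipy, OpenCV 4.12 (cv2) and the standard library are available. Lean on these libraries where they do the work, as an engineer would, in place of code of your own. Each camera call takes 0.05 s, during which the arm holds its last target.

## Working session

There is one attempt and no reset: what is moved stays moved. The work goes in short steps, Python scripts to look and compute and a tool call to move; the robot and the scene stay as the last step left them, time stands still between calls to the robot, and variables do not carry over. Pictures are saved under pics/ and viewed, and the job is handed in when it is done.

Besides the shell and the picture viewer there is one more tool, called after "Request:" in YAML: its name, and indented under it one key for each argument. carry_out: Moves the arm, as the interface text tells. Its arguments: {"type":"object","properties":{"deltas":{"type":"array"},"newtons":{"type":"number"}},"required":["deltas"]}

```bash
mkdir -p pics
python3 - <<'E'
from rig import readout, eyes, job, manip
import cv2,numpy as np
print(readout.get_state())
print(manip.tcp_to_grasp)
for n in("scene","top"):
    d=eyes.get_image(n)
    print(n,d["mtx"],d["origin"],d["orientation"],d["color"].shape)
    cv2.imwrite(f"pics/{n}0.png",d["color"][:,:,::-1])
    np.savez(f"{n}0.npz",**d)
E
```

```text
{'clock': 0.0, 'qpos': array([-1.32600209e+00,  2.76616532e-01,  1.50617797e+00,  2.81316916e-05,
        1.36073037e+00, -1.20970705e-01]), 'qd': array([-0.00081324, -0.00186239, -0.00103484,  0.00038523, -0.00200063,
       -0.00041445]), 'effort': array([-3.06689772e-04, -4.16777158e+01, -2.45808131e+01, -1.02371271e-04,
        1.09027867e-02,  5.82860949e-06]), 'position': array([ 0.20554024, -0.53640968,  0.23040959]), 'ee_rot': array([-0.12791324, -0.69528225, -0.12927811,  0.69534737]), 'contact_force': array([0.20313908, 0.47745401, 0.27862247]), 'moment': array([-0.01064266,  0.04373423, -0.02042794]), 'width': 0.08570830669383128}
0.0187
scene [[507.13740686   0.         280.72752379]
 [  0.         507.13740686 209.17909594]
 [  0.           0.           1.        ]] [ 1.38378349 -0.10316766  0.79600779] [-0.31573818  0.7011991   0.57795048 -0.27313452] (420, 560, 3)
top [[541.23491269   0.         288.15455446]
 [  0.         541.23491269 216.8374098 ]
 [  0.           0.           1.        ]] [0.38254414 0.03802979 1.35651248] [-0.04987983  0.71080986 -0.69962256  0.05281679] (420, 560, 3)
```

View pics/scene0.png

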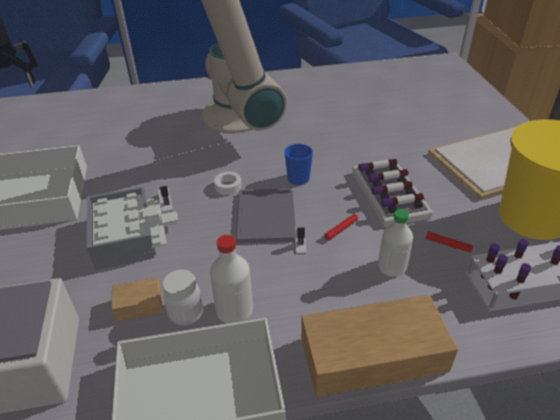

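View pics/top0.png

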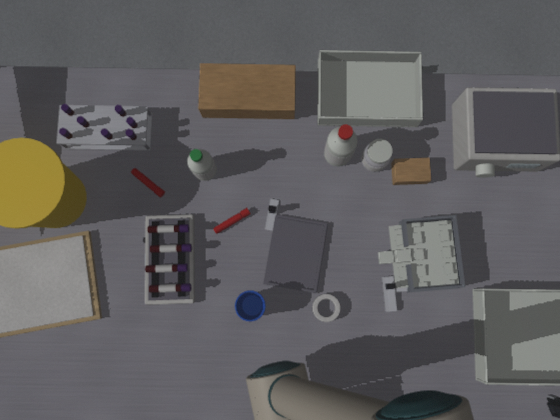

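```bash
cat > h.py <<'E'
import numpy as np,cv2
from scipy.spatial.transform import Rotation as R
def q2R(q): return R.from_quat([q[1],q[2],q[3],q[0]]).as_matrix()
def load(f): return dict(np.load(f))
def grab(n,tag):
    from rig import eyes
    d=eyes.get_image(n); np.savez(f"{n}{tag}.npz",**d); return d
def onz(d,uv,z):
    uv=np.atleast_2d(np.asarray(uv,float)); K=d["mtx"];M=q2R(d["orientation"]);o=d["origin"]
    r=np.c_[(uv[:,0]-K[0,2])/K[0,0],(uv[:,1]-K[1,2])/K[1,1],np.ones(len(uv))]@M.T
    return o+r*((z-o[2])/r[:,2])[:,None]
def cloud(d):
    K=d["mtx"];M=q2R(d["orientation"]);h,w=d["z_map"].shape
    u,v=np.meshgrid(np.arange(w),np.arange(h));Z=d["z_map"]
    P=np.stack([(u-K[0,2])/K[0,0]*Z,(v-K[1,2])/K[1,1]*Z,Z],-1)@M.T+d["origin"]
    P[Z==0]=np.nan
    return P
def proj(d,p):
    p=np.atleast_2d(p);c=(p-d["origin"])@q2R(d["orientation"]);K=d["mtx"]
    return np.c_[c[:,0]/c[:,2]*K[0,0]+K[0,2],c[:,1]/c[:,2]*K[1,1]+K[1,2]]
def crop(d,x0,y0,x1,y1,s,f):
    c=cv2.resize(d["color"][y0:y1,x0:x1,::-1],None,fx=s,fy=s,interpolation=cv2.INTER_CUBIC)
    c=np.clip(c.astype(float)*1.4,0,255).astype(np.uint8)
    step=10
    for u in range((x0//step+1)*step,x1,step): cv2.putText(c,str(u),((u-x0)*s-8,8),0,.3,(0,255,255),1) if u%20==0 else None; cv2.line(c,((u-x0)*s,10),((u-x0)*s,14),(0,255,255),1)
    for v in range((y0//step+1)*step,y1,step): cv2.putText(c,str(v),(0,(v-y0)*s+3),0,.3,(0,255,255),1) if v%20==0 else None
    cv2.imwrite(f,c)
E
python3 - <<'E'
from h import *
d=load("top0.npz")
crop(d,360,190,480,330,5,"pics/mag0.png")
crop(d,120,200,340,330,3,"pics/car0.png")
s=load("scene0.npz")
crop(s,70,170,190,280,6,"pics/smag0.png")
P=cloud(d)
for uv in [(385,257),(405,257),(425,257),(445,257),(391,287),(389,305),(300,250),(272,207),(168,228),(168,248),(168,268),(168,289)]:
    print(uv,P[uv[1],uv[0]].round(4))
E
```

```text
(385, 257) [ 0.4809 -0.2046  0.0323]
(405, 257) [ 0.4799 -0.2482  0.0569]
(425, 257) [ 0.4809 -0.2972  0.0535]
(445, 257) [ 0.482  -0.347   0.0485]
(391, 287) [ 0.4077 -0.213   0.0603]
(389, 305) [ 0.3648 -0.2168  0.0127]
(300, 250) [0.4969 0.0031 0.0069]
(272, 207) [0.598  0.074  0.0469]
(168, 228) [0.5419 0.3259 0.0483]
(168, 248) [0.4932 0.3237 0.0479]
(168, 268) [0.4449 0.3208 0.0503]
(168, 289) [0.3949 0.319  0.0479]
```

View pics/mag0.png

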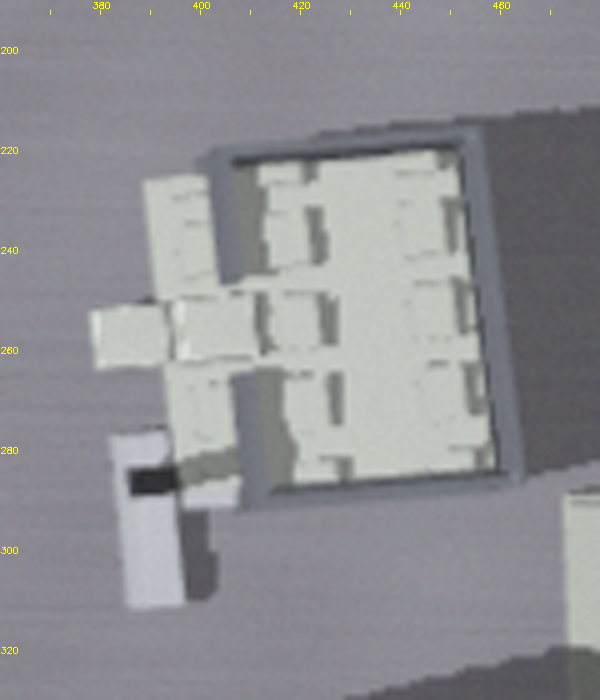

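View pics/car0.png

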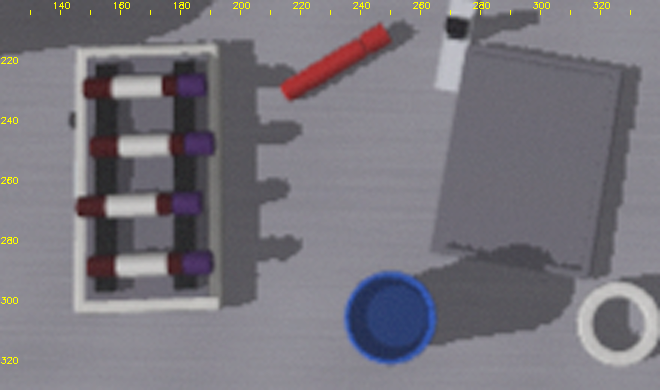

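View pics/smag0.png

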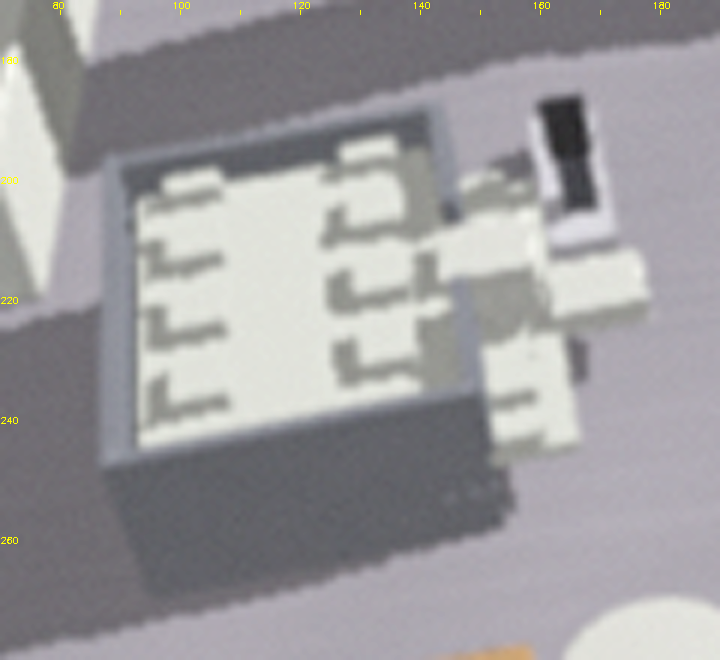

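Run:
```python
from h import *
d=load("top0.npz");P=cloud(d)
crop(d,255,190,345,330,5,"pics/carz.png")
z=P[...,2]
def rect(m,name):
    n,l,st,_=cv2.connectedComponentsWithStats(m.astype(np.uint8))
    for i in range(1,n):
        if st[i,4]>15:
            ys,xs=np.where(l==i)
            r=cv2.minAreaRect(P[l==i][:,:2].astype(np.float32)*1000)
            print(name,st[i],"c",P[l==i].mean(0).round(4),"rect",[np.round(t,1) for t in r])
roi=np.zeros(z.shape,bool);roi[205:315,370:490]=1
rect(roi&(z>.0615)&(z<.08),"wall")
roi=np.zeros(z.shape,bool);roi[185:240,255:290]=1
rect(roi&(z>.03),"stopknob")
roi=np.zeros(z.shape,bool);roi[210:310,140:205]=1
rect(roi&(z>.015),"rocker")
roi=np.zeros(z.shape,bool);roi[205:300,262:330]=1
for a in(.008,.010): rect(roi&(z>a)&(z<.03),"rim")
# keeper knob black
c=d["color"].astype(int).sum(-1)
for nm,(y0,y1,x0,x1) in dict(keep=(270,300,380,400),stop=(195,220,262,285)).items():
    m=np.zeros(z.shape,bool);m[y0:y1,x0:x1]=c[y0:y1,x0:x1]<150
    ys,xs=np.where(m);print(nm,m.sum(),xs.mean(),ys.mean(),np.nanmedian(P[m],0))
    h=.065 if nm=="keep" else .048
    q=onz(d,np.c_[xs,ys],h)[:,:2]
    print(" onz",q.mean(0).round(4),[np.round(t,1) for t in cv2.minAreaRect((q*1000).astype(np.float32))])
```

```text
wall [403 215  63  76 541] c [ 0.4938 -0.3193  0.0651] rect [array([ 492. , -315.5]), array([174.1, 130.4]), np.float64(5.6)]
wall [388 283   8   6  32] c [ 0.412  -0.2138  0.0651] rect [array([ 412.1, -214.3]), array([11.4, 17.6]), np.float64(12.2)]
wall [482 288   8  27  86] c [ 0.3817 -0.4305  0.0676] rect [array([ 379.2, -430.3]), array([16.1, 62.4]), np.float64(79.8)]
stopknob [269 205   7   7  41] c [0.5963 0.0741 0.0444] rect [array([597.1,  74.1]), array([15.1, 12.8]), np.float64(89.3)]
rocker [ 144  214   51   91 4291] c [0.4681 0.3227 0.0322] rect [array([470.8, 326.6]), array([220.8, 123.5]), np.float64(3.7)]
rim [276 214  52  42 211] c [ 0.5531 -0.0209  0.0126] rect [array([560.3, -15.7]), array([154.5,  70.6]), np.float64(47.9)]
rim [265 257  58  36 219] c [ 0.4199 -0.0021  0.0129] rect [array([417. ,   4.7]), array([ 74.3, 150.9]), np.float64(25.1)]
rim [315 294  15   6  63] c [ 0.3827 -0.054   0.0225] rect [array([382.8, -51.6]), array([12.1, 34.4]), np.float64(1.0)]
rim [277 215  51  18 126] c [ 0.5704 -0.006   0.0135] rect [array([572.4,  -1.3]), array([127.6,  22.4]), np.float64(72.7)]
rim [320 233   6  23  45] c [ 0.5113 -0.0518  0.0133] rect [array([512.1, -52.3]), array([ 7.7, 55.6]), np.float64(84.0)]
rim [290 257  32  35 130] c [ 0.4241 -0.0252  0.0137] rect [array([426.1, -27.2]), array([ 52.6, 108.5]), np.float64(46.7)]
rim [266 282  23   6  49] c [0.4103 0.0575 0.0141] rect [array([410.4,  58.8]), array([55.5,  5.7]), np.float64(81.4)]
rim [315 294  15   6  63] c [ 0.3827 -0.054   0.0225] rect [array([382.8, -51.6]), array([12.1, 34.4]), np.float64(1.0)]
keep 40 390.575 285.925 [ 0.41007941 -0.21078052  0.06312704]
 onz [ 0.4102 -0.2111] [array([ 410. , -212.1]), array([ 9.4, 19.1]), np.float64(0.9)]
stop 40 271.85 208.825 [0.59367318 0.07429456 0.04468067]
 onz [0.5933 0.0743] [array([592.9,  73.9]), array([14.9, 14.7]), np.float64(1.1)]
```

View pics/carz.png

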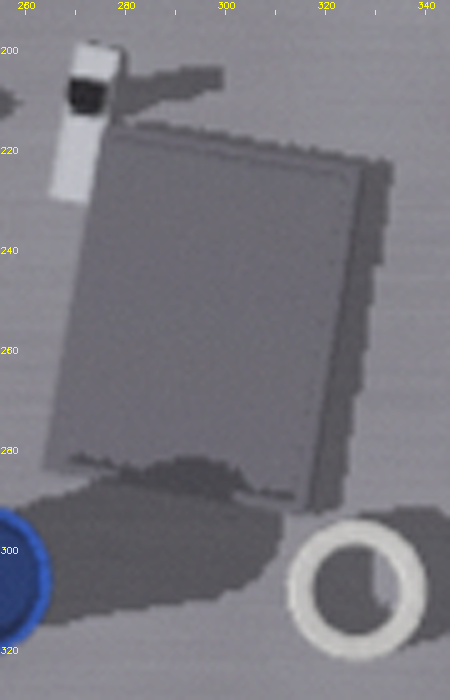

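Run:
```python
from h import *
d=load("top0.npz")
def show(n,uv,z):
    q=onz(d,uv,z)[:,:2]*1000
    e=np.diff(np.r_[q,q[:1]],axis=0)
    print(n,q.round(1).tolist(),"cent",q.mean(0).round(1),"len",np.linalg.norm(e,axis=1).round(1),"ang",np.degrees(np.arctan2(e[:,1],e[:,0])).round(1))
show("mag",[(400.4,220),(455.6,215.4),(464.6,285.6),(408.6,291)],.066)
show("car",[(276.6,214.6),(327.6,223),(316.2,292),(263.4,284)],.014)
show("tabfront",[(378,252),(379.4,263.8)],.033)
show("uppertab front, top tray",[(395.,250.4),(396.,262)],.059)
show("stoptrack",[(270.4,198),(280,200),(274,230.5),(265,229.5)],.005)
show("keeptrack",[(382,277.4),(393.6,276),(397,310.4),(386,311.6)],.015)
for n,uv in dict(cup=(250,306),tape=(327,307)).items(): print(n,onz(d,[uv],.05)[0].round(3))
s=load("scene0.npz")
crop(s,225,180,315,260,7,"pics/scar.png")
P=cloud(s)
for z0 in (.066,): 
  print(proj(s,[[.41,-.212,.065],[.594,.074,.048],[.4810,-.1975,.033]]).round(1))
```

```text
mag [[568.2, -236.5], [581.6, -370.1], [413.6, -386.5], [398.9, -253.5]] cent [ 490.6 -311.7] len [134.3 168.8 133.9 170.2] ang [ -84.3 -174.4   96.3    5.7]
car [[584.3, 63.0], [565.1, -65.0], [393.6, -37.8], [411.1, 92.3]] cent [488.5  13.1] len [129.5 173.7 131.3 175.7] ang [-98.5 171.   82.3  -9.6]
tabfront [[492.9, -187.4], [464.0, -190.6]] cent [ 478.4 -189. ] len [29. 29.] ang [-173.7    6.3]
uppertab front, top tray [[495.2, -223.9], [467.4, -226.0]] cent [ 481.3 -225. ] len [27.9 27.9] ang [-175.8    4.2]
stoptrack [[628.0, 79.7], [623.2, 55.3], [545.2, 69.0], [547.3, 91.7]] cent [585.9  73.9] len [24.9 79.3 22.8 81.5] ang [-101.   170.    84.5   -8.4]
keeptrack [[431.8, -199.8], [435.6, -228.5], [352.1, -235.8], [348.7, -208.8]] cent [ 392.1 -218.3] len [28.9 83.9 27.2 83.5] ang [ -82.3 -175.    97.     6.2]
cup [0.358 0.122 0.05 ]
tape [ 0.358 -0.062  0.05 ]
[[165.  186.9]
 [300.7 227.6]
 [174.1 215.8]]
```

View pics/scar.png

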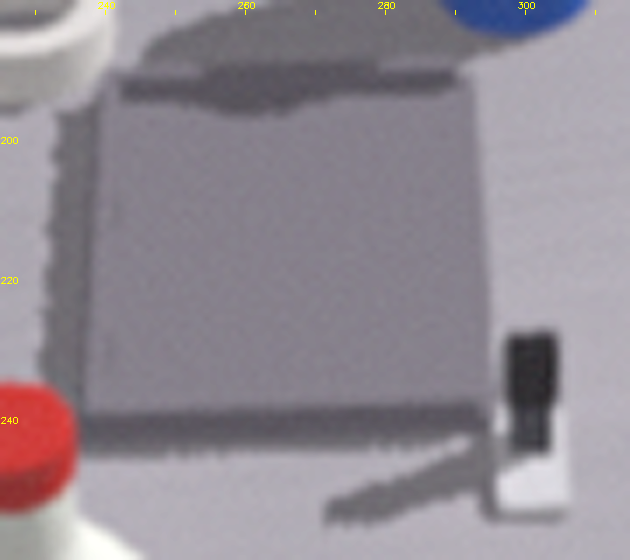

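```bash
cat >> h.py <<'E'
D=np.degrees
def axes(ang):
    a=np.radians(ang); y=np.array([np.cos(a),np.sin(a)]); x=np.array([np.sin(a),-np.cos(a)]); return x,y
MAG=(np.array([.4912,-.3145]),5.9)
CAR=(np.array([.4885,.0131]),-9.2)
def w(fr,x,y):
    o,a=fr; X,Y=axes(a); return o+X*x/1000+Y*y/1000
def inv(fr,p):
    o,a=fr; X,Y=axes(a); d=np.asarray(p)[:2]-o; return np.array([d@X,d@Y])*1000
def plan(p,ang=None,st=None):
    """needed deltas, in units (60 mm, 4 deg), tool axes as they stand; target tool straight down, jaw y along world angle ang"""
    from rig import readout
    s=st or readout.get_state(); M=q2R(s["ee_rot"]);
    cur=D(np.arctan2(M[1,1],M[0,1]))
    if ang is None: ang=cur
    e=((ang-cur+90)%180)-90
    a=np.radians(cur+e); Y=np.array([np.cos(a),np.sin(a),0]);X=np.array([0,0,-1.]);T=np.c_[X,Y,np.cross(X,Y)]
    rv=R.from_matrix(M.T@T).as_rotvec()
    dp=np.asarray(p)-s["position"]
    print("t",round(s["clock"],2),"tcp",s["position"].round(4),"jawang",round(cur,2),"width",round(s["width"],4),"F",s["contact_force"].round(1))
    print("  d(mm)",(dp*1000).round(1),"units cur-axes",(M.T@dp/.06).round(3),"units final-axes",(T.T@dp/.06).round(3),"turn units",(D(rv)/4).round(3),"q6",s["qpos"][5].round(2))
E
python3 - <<'E'
from h import *
from rig import readout
M=q2R(readout.get_state()["ee_rot"]);print(M.round(3))
p=np.array([.411,-.2120]);print(inv(MAG,p),inv(CAR,[.5935,.0742]))
plan([*p,.12],5.9)
E
```

```text
[[-0.     0.358 -0.934]
 [ 0.002 -0.934 -0.358]
 [-1.    -0.002 -0.   ]]
[-110.2010002   -69.23893091] [-77.1015505   93.88056726]
t 0.1 tcp [ 0.2056 -0.5365  0.2305] jawang -69.04 width 0.0851 F [-0.5  0.7 -0.7]
  d(mm) [ 205.4  324.5 -110.5] units cur-axes [ 1.849 -3.823 -5.132] units final-axes [ 1.842  3.962 -5.028] turn units [-1.8735e+01 -1.8000e-02  1.9000e-02] q6 -0.12
```

Request:
carry_out:
  deltas: [0, 0, 0, -1, 0, 0, -0.2, 0, 0, 0, -1, 0, 0, -0.2, 0, 0, 0, -1, 0, 0, -0.2, 0, 0, 0, -1, 0, 0, -0.2, 0, 0, 0, -1, 0, 0, -0.2, 0, 0, 0, -1, 0, 0, -0.2, 0, 0, 0, -1, 0, 0, -0.2, 0, 0, 0, -1, 0, 0, -0.2, 0, 0, 0, -1, 0, 0, -0.2]
  newtons: 60

```text
clock: 1.23
position: [0.2056, -0.5366, 0.2308]
ee_rot: [0.338, 0.621, 0.338, -0.621]
contact_force: [0.1, -0.6, -0.2]
width: 0.0344
```

Request:
carry_out:
  deltas: [0, 0, 0, -1, 0, 0, -0.2, 0, 0, 0, -1, 0, 0, -0.2, 0, 0, 0, -1, 0, 0, -0.2, 0, 0, 0, -1, 0, 0, -0.2, 0, 0, 0, -1, 0, 0, -0.2, 0, 0, 0, -1, 0, 0, -0.2, 0, 0, 0, -1, 0, 0, -0.2, 0, 0, 0, -1, 0, 0, -0.2, 0, 0, 0, -1, 0, 0, -0.2, 0, 0, 0, -0.73, 0, 0, -0.2]

```text
clock: 2.48
position: [0.2056, -0.5367, 0.2308]
ee_rot: [0.525, 0.473, 0.526, -0.473]
contact_force: [0.1, 0.5, 0.5]
width: 0.0338
```

Run:
```python
from h import *
plan([.411,-.212,.12],5.9)
```

```text
t 2.48 tcp [ 0.2056 -0.5367  0.2308] jawang 5.98 width 0.0338 F [0.1 0.5 0.5]
  d(mm) [ 205.4  324.7 -110.8] units cur-axes [ 1.851  3.969 -5.023] units final-axes [ 1.846  3.962 -5.03 ] turn units [ 0.02  -0.016  0.003] q6 -1.43
```

Request:
carry_out:
  deltas: [0, 0.397, -0.502, 0, 0, 0, -0.2, 0, 0.397, -0.502, 0, 0, 0, -0.2, 0, 0.397, -0.502, 0, 0, 0, -0.2, 0, 0.397, -0.502, 0, 0, 0, -0.2, 0, 0.397, -0.502, 0, 0, 0, -0.2, 0.1, 0.397, -0.502, 0, 0, 0, -0.2, 0.4, 0.397, -0.502, 0, 0, 0, -0.2, 0.4, 0.397, -0.502, 0, 0, 0, -0.2, 0.4, 0.397, -0.502, 0, 0, 0, -0.2, 0.55, 0.397, -0.502, 0, 0, 0, -0.2]

```text
clock: 3.72
position: [0.4127, -0.2122, 0.1199]
ee_rot: [0.526, 0.474, 0.524, -0.474]
contact_force: [-0.1, -0.8, -0.6]
width: 0.0343
```

Run:
```python
from h import *
plan([.411,-.212,.046],5.9)
d=grab("top","1");s=grab("scene","1")
crop(d,340,180,480,330,4,"pics/t1.png");crop(s,70,100,230,270,4,"pics/s1.png")
```

```text
t 3.73 tcp [ 0.4127 -0.2122  0.1199] jawang 5.87 width 0.0343 F [-0.1 -0.8 -0.6]
  d(mm) [ -1.7   0.2 -73.9] units cur-axes [ 1.231 -0.03  -0.007] units final-axes [ 1.231 -0.029 -0.006] turn units [-0.007  0.018 -0.02 ] q6 -0.73
```

View pics/s1.png

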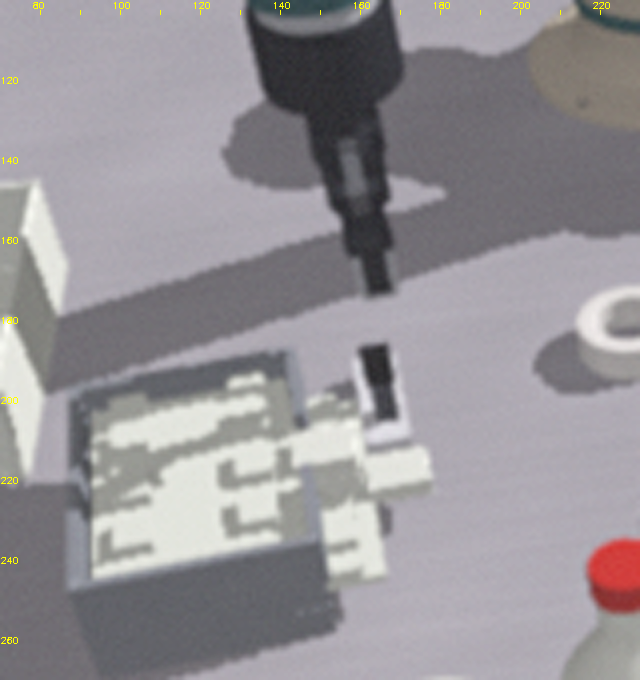

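Request:
carry_out:
  deltas: [0.3, -0.02, 0, 0, 0, 0, -0.2, 0.3, 0, 0, 0, 0, 0, -0.2, 0.3, 0, 0, 0, 0, 0, -0.2, 0.3, 0, 0, 0, 0, 0, -0.2, 0, 0, 0, 0, 0, 0, -0.6, 0, 0, 0, 0, 0, 0, -1, 0, 0, 0, 0, 0, 0, -1, 0, 0, 0, 0, 0, 0, -1]
  newtons: 30

```text
clock: 4.82
position: [0.4105, -0.2134, 0.0484]
ee_rot: [0.525, 0.473, 0.525, -0.474]
contact_force: [0.1, -2.3, -6.0]
width: 0.0112
```

Run:
```python
from h import *
from rig import readout
plan([.411,-.212,.046],5.9)
print(inv(MAG,readout.get_state()["position"]))
```

```text
t 4.83 tcp [ 0.4105 -0.2134  0.0484] jawang 5.89 width 0.0112 F [ 0.1 -2.3 -6. ]
  d(mm) [ 0.5  1.4 -2.4] units cur-axes [ 0.041  0.011 -0.023] units final-axes [ 0.041  0.011 -0.023] turn units [-0.002  0.01   0.002] q6 -0.73
[-108.81770692  -69.92685806]
```

Request:
carry_out:
  deltas: [0, -0.1, 0, 0, 0, 0, -1, 0, -0.15, 0, 0, 0, 0, -1, 0, -0.15, 0, 0, 0, 0, -1, 0, -0.15, 0, 0, 0, 0, -1, 0, -0.1, 0, 0, 0, 0, -1, 0, -0.05, 0, 0, 0, 0, -1, 0, 0, 0, 0, 0, 0, -1]

```text
clock: 5.7
position: [0.3745, -0.2171, 0.0485]
ee_rot: [0.527, 0.478, 0.52, -0.472]
contact_force: [20.2, 8.0, -18.1]
width: 0.0109
```

Run:
```python
from h import *
from rig import readout
plan([.411,-.212,.046],5.9)
print(inv(MAG,readout.get_state()["position"]))
```

```text
t 5.7 tcp [ 0.3745 -0.2171  0.0485] jawang 5.56 width 0.0109 F [ 20.2   8.  -18.1]
  d(mm) [36.5  5.1 -2.5] units cur-axes [ 0.05   0.613 -0.026] units final-axes [ 0.042  0.614 -0.022] turn units [-0.086  0.009 -0.18 ] q6 -0.8
[-108.86572508 -106.05775372]
```

Run:
```python
from h import *
d=grab("top","2");s=grab("scene","2")
crop(d,340,220,460,330,5,"pics/t2.png");crop(s,100,130,220,240,5,"pics/s2.png")
```

```text
(no output)
```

View pics/s2.png

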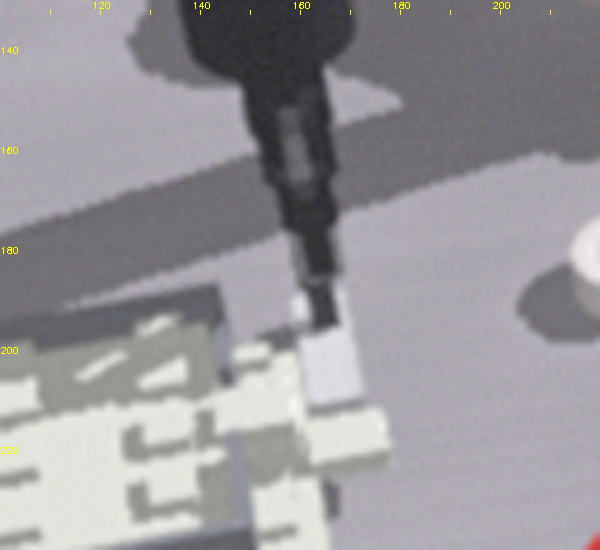

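View pics/t2.png

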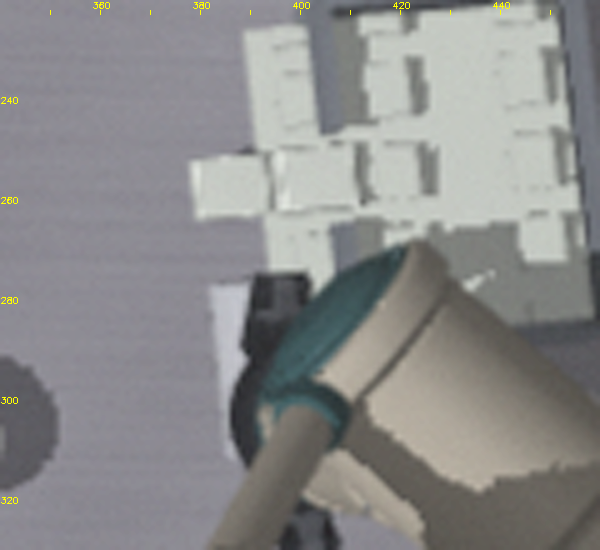

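Request:
carry_out:
  deltas: [0, -0.05, 0, 0, 0, 0, -1, 0, -0.05, 0, 0, 0, 0, -1, 0, 0, 0, 0, 0, 0, -1]

```text
clock: 6.18
position: [0.374, -0.2174, 0.0487]
ee_rot: [0.528, 0.482, 0.517, -0.47]
contact_force: [36.0, 14.4, -27.8]
width: 0.0115
```

Run:
```python
from h import *
from rig import readout
plan([.411,-.212,.046],5.9)
print(inv(MAG,readout.get_state()["position"]))
```

```text
t 6.17 tcp [ 0.374  -0.2174  0.0487] jawang 5.3 width 0.0115 F [ 36.   14.4 -27.8]
  d(mm) [37.   5.4 -2.7] units cur-axes [ 0.059  0.622 -0.032] units final-axes [ 0.045  0.623 -0.026] turn units [-0.149  0.013 -0.331] q6 -0.81
[-108.66809514 -106.62415123]
```

Request:
carry_out:
  deltas: [0, 0.1, 0, 0, 0, 0, -1, 0, 0.07, 0, 0, 0, 0, -0.3, 0, 0, 0, 0, 0, 0, -0.2, 0, 0, 0, 0, 0, 0, -0.2, -0.5, 0, 0, 0, 0, 0, -0.2, -0.7, 0, 0, 0, 0, 0, -0.2, -0.8, 0, -0.5, 0, 0, 0, -0.2, -0.8, 0, -0.8, 0, 0, 0, -0.2, 0, 0, -0.8, 0, 0, 0, -0.2, 0, 0, 0, 0, 0, 0, -0.2]

```text
clock: 7.42
position: [0.3588, -0.0931, 0.2131]
ee_rot: [0.526, 0.473, 0.526, -0.473]
contact_force: [-0.5, -0.6, -0.2]
width: 0.034
```

Run:
```python
from h import *
from rig import readout
plan([*w(MAG,-111,0),.10],5.9)
print(inv(MAG,readout.get_state()["position"]))
d=grab("top","3");s=grab("scene","3")
crop(d,340,220,460,330,5,"pics/t3.png");crop(s,100,130,220,240,5,"pics/s3.png")
```

```text
t 7.42 tcp [ 0.3588 -0.0931  0.2131] jawang 6.08 width 0.034 F [-0.5 -0.6 -0.2]
  d(mm) [ 121.  -111.  -113.1] units cur-axes [1.885 1.808 2.054] units final-axes [1.884 1.815 2.048] turn units [ 0.045 -0.002 -0.005] q6 -0.55
[-233.88081017 -108.90286285]
```

View pics/s3.png

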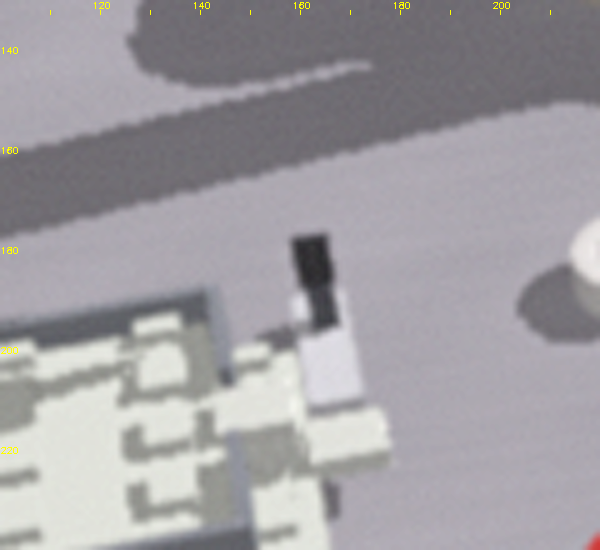

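View pics/t3.png

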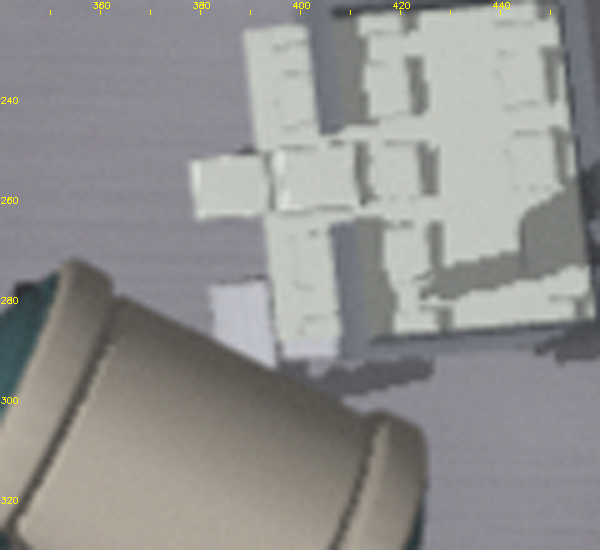

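Run:
```python
from h import *
a=load("scene0.npz");b=load("scene3.npz")
def blk(d,z=None):
    c=d["color"].astype(int).max(-1); m=np.zeros(c.shape,bool); m[172:200,152:175]=c[172:200,152:175]<50
    n,l,st,ce=cv2.connectedComponentsWithStats(m.astype(np.uint8)); i=1+np.argmax(st[1:,4]); return ce[i],st[i]
for d in(a,b): print(blk(d))
pa=blk(a)[0];pb=blk(b)[0]
q=onz(a,[pa,pb],.055); print(q, np.linalg.norm(q[1]-q[0])*1000)
```

```text
(array([163.84, 191.22]), array([161, 187,   7,  10,  50], dtype=int32))
(array([162.26923077, 182.15384615]), array([159, 178,   7,  10,  52], dtype=int32))
[[ 0.41304647 -0.21639585  0.055     ]
 [ 0.37664213 -0.21976074  0.055     ]] 36.55951620882126
```

Run:
```python
from h import *
plan([*w(MAG,-112,-78),.10],5.9)
```

```text
t 7.53 tcp [ 0.36   -0.0956  0.2126] jawang 5.94 width 0.034 F [-0.1 -0.9 -0.4]
  d(mm) [  42.1 -115.5 -112.6] units cur-axes [1.879 0.498 1.986] units final-axes [1.876 0.5   1.988] turn units [ 0.009  0.017 -0.002] q6 -0.55
```

Request:
carry_out:
  deltas: [0, 0.12, 0.5, 0, 0, 0, -1, 0.3, 0.12, 0.5, 0, 0, 0, -1, 0.5, 0.13, 0.5, 0, 0, 0, -1, 0.5, 0.13, 0.5, 0, 0, 0, -1, 0.58, 0, 0, 0, 0, 0, -1, 0.4, 0, 0, 0, 0, 0, -1, 0.5, 0, 0, 0, 0, 0, -1]

```text
clock: 8.4
position: [0.4023, -0.2137, 0.0443]
ee_rot: [0.524, 0.474, 0.524, -0.475]
contact_force: [0.8, -0.2, 0.7]
width: 0.0002
```

Run:
```python
from h import *
from rig import readout
plan([*w(MAG,-112,-108),.046],5.9)
print(inv(MAG,readout.get_state()["position"]))
```

```text
t 8.4 tcp [ 0.4023 -0.2137  0.0443] jawang 5.75 width 0.0002 F [ 0.8 -0.2  0.7]
  d(mm) [-30.   -0.5   1.7] units cur-axes [-0.029 -0.499 -0.042] units final-axes [-0.029 -0.499 -0.043] turn units [-0.037  0.005  0.008] q6 -0.74
[-109.40326417  -78.07077406]
```

Request:
carry_out:
  deltas: [0, -0.1, 0, 0, 0, 0, -1, 0, -0.1, 0, 0, 0, 0, -1, 0, 0, 0, 0, 0, 0, -1]

```text
clock: 8.78
position: [0.3942, -0.2147, 0.0469]
ee_rot: [0.527, 0.476, 0.521, -0.473]
contact_force: [8.5, 2.3, -7.2]
width: 0.0001
```

Request:
carry_out:
  deltas: [0, -0.05, 0, 0, 0, 0, -1, 0, -0.05, 0, 0, 0, 0, -1, 0, 0, 0, 0, 0, 0, -1]

```text
clock: 9.15
position: [0.3938, -0.2151, 0.0474]
ee_rot: [0.529, 0.48, 0.517, -0.472]
contact_force: [23.2, 8.3, -16.6]
width: -0.0001
```

Request:
carry_out:
  deltas: [0, -0.05, 0, 0, 0, 0, -1, 0, -0.05, 0, 0, 0, 0, -1, 0, 0, 0, 0, 0, 0, -1]

```text
clock: 9.52
position: [0.3933, -0.2155, 0.0477]
ee_rot: [0.53, 0.484, 0.513, -0.47]
contact_force: [38.7, 15.1, -23.9]
width: -0.0003
```

Request:
carry_out:
  deltas: [0, 0.3, 0, 0, 0, 0, -1, -0.5, 0, 0, 0, 0, 0, -0.5, -0.5, 0, 0, 0, 0, 0, 0.05, 0, 0.3, 0, 0, 0, 0, 0.05, 0, 0.3, 0, 0, 0, 0, 0.05, 0, 0.3, 0, 0, 0, 0, 0.05, 0, 0.3, 0, 0, 0, 0, 0.05, 0, 0, 0, 0, 0, 0, 0.05]

```text
clock: 10.52
position: [0.4697, -0.2048, 0.105]
ee_rot: [0.525, 0.473, 0.525, -0.473]
contact_force: [-0.3, 0.6, -0.2]
width: 0.0449
```

Run:
```python
from h import *
from rig import readout
d=load("top3.npz"); c=d["color"].astype(int)
# tab: refine centre from row/col brightness
print(c[257,372:400].sum(-1)); print(c[240:275,385].sum(-1)); print(c[240:275,381].sum(-1))
plan([*w(MAG,-111,0),.019],5.9)
print(inv(MAG,readout.get_state()["position"]))
```

```text
[306 305 305 306 307 318 388 442 417 419 419 420 421 418 418 416 419 417
 419 412 427 392 316 394 404 427 421 425]
[311 309 313 312 308 300 308 305 302 303 309 414 431 416 420 417 421 418
 423 423 422 421 427 326 284 298 303 303 299 306 301 293 301 300 305]
[312 304 310 310 310 303 308 306 302 300 312 334 392 418 417 418 424 419
 422 427 420 427 425 366 310 293 302 305 300 309 297 293 300 301 303]
t 10.53 tcp [ 0.4697 -0.2048  0.105 ] jawang 5.96 width 0.0449 F [-0.3  0.6 -0.2]
  d(mm) [ 10.1   0.8 -86. ] units cur-axes [1.433 0.169 0.005] units final-axes [1.433 0.168 0.005] turn units [ 0.016 -0.003  0.006] q6 -0.65
[-111.28090241  -10.10682965]
```

Request:
carry_out:
  deltas: [0, 0.165, 0, 0, 0, 0, 0.05, 0.3, 0, 0, 0, 0, 0, 0.05, 0.4, 0, 0, 0, 0, 0, 0.05, 0.4, 0, 0, 0, 0, 0, 0.05, 0.25, 0, 0, 0, 0, 0, 0.05, 0.08, 0, 0, 0, 0, 0, 0.05, 0, 0, 0, 0, 0, 0, -0.4, 0, 0, 0, 0, 0, 0, -0.7, 0, 0, 0, 0, 0, 0, -0.7, 0, 0, 0, 0, 0, 0, -0.7]
  newtons: 100

```text
clock: 11.78
position: [0.4787, -0.2041, 0.0205]
ee_rot: [0.526, 0.474, 0.524, -0.474]
contact_force: [1.8, 1.4, 1.5]
width: 0.0277
```

Run:
```python
from h import *
from rig import readout
plan([*w(MAG,-200,0),.019],5.9)
print(inv(MAG,readout.get_state()["position"]))
```

```text
t 11.78 tcp [ 0.4787 -0.2041  0.0205] jawang 5.88 width 0.0277 F [1.8 1.4 1.5]
  d(mm) [-8.1 88.6 -1.5] units cur-axes [ 0.024  0.018 -1.482] units final-axes [ 0.025  0.018 -1.482] turn units [-0.005  0.012 -0.02 ] q6 -0.64
[-111.05670435   -1.08439344]
```

Request:
carry_out:
  deltas: [0, 0, -0.1, 0, 0, 0, -0.7, 0, 0, -0.15, 0, 0, 0, -0.7, 0, 0, -0.15, 0, 0, 0, -0.7, 0, 0, -0.15, 0, 0, 0, -0.7]

```text
clock: 12.28
position: [0.4758, -0.1731, 0.0205]
ee_rot: [0.527, 0.473, 0.524, -0.474]
contact_force: [0.3, -6.7, -0.3]
width: 0.0275
```

Request:
carry_out:
  deltas: [0, 0, -0.15, 0, 0, 0, -0.7, 0, 0, -0.15, 0, 0, 0, -0.7, 0, 0, -0.15, 0, 0, 0, -0.7, 0, 0, -0.15, 0, 0, 0, -0.7, 0, 0, -0.15, 0, 0, 0, -0.7, 0, 0, -0.15, 0, 0, 0, -0.7]

```text
clock: 13.02
position: [0.4682, -0.1161, 0.0195]
ee_rot: [0.524, 0.474, 0.526, -0.474]
contact_force: [0.2, 0.4, -3.3]
width: 0.0275
```

Run:
```python
from h import *
from rig import readout
plan([*w(MAG,-200,0),.019],5.9)
print(inv(MAG,readout.get_state()["position"]))
d=grab("top","4");s=grab("scene","4")
crop(d,300,190,480,330,4,"pics/t4.png");crop(s,80,130,240,260,4,"pics/s4.png")
```

```text
t 13.03 tcp [ 0.4682 -0.1161  0.0195] jawang 5.86 width 0.0275 F [ 0.2  0.4 -3.3]
  d(mm) [ 2.4  0.5 -0.5] units cur-axes [ 0.008  0.041 -0.004] units final-axes [ 0.008  0.041 -0.004] turn units [-0.009 -0.022  0.026] q6 -0.49
[-199.74563254   -2.48320553]
```

View pics/s4.png

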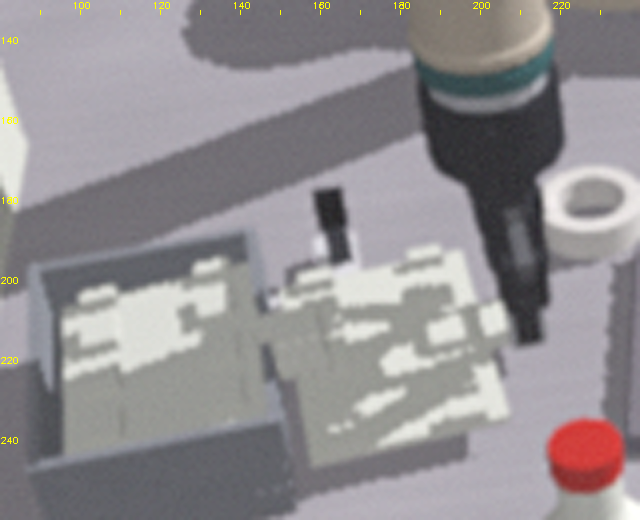

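View pics/t4.png

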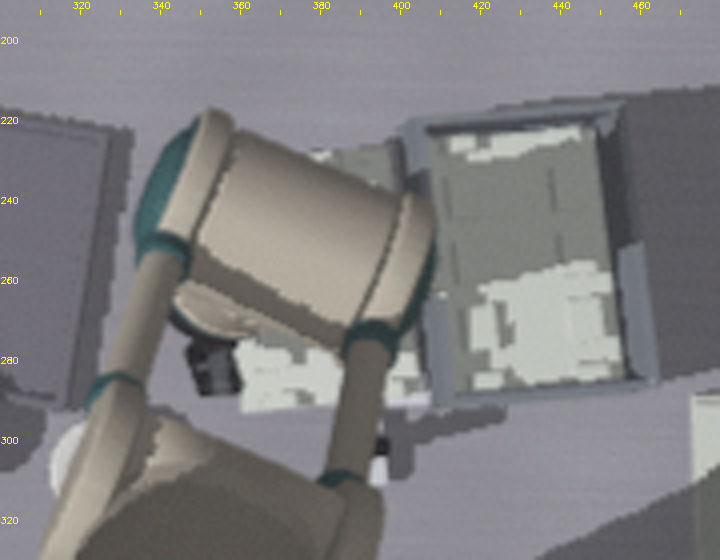

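Request:
carry_out:
  deltas: [0, 0, -0.12, 0, 0, 0, -0.7, 0, 0, -0.15, 0, 0, 0, -0.7, 0, 0, -0.15, 0, 0, 0, -0.7, 0, 0, -0.12, 0, 0, 0, -0.7, 0, 0, 0, 0, 0, 0, -0.7]

```text
clock: 13.75
position: [0.4658, -0.0846, 0.02]
ee_rot: [0.525, 0.473, 0.525, -0.473]
contact_force: [-0.1, -0.4, -0.5]
width: 0.0272
```

Run:
```python
from h import *
from rig import readout
plan([*w(CAR,-73,0),.035],CAR[1])
print(inv(MAG,readout.get_state()["position"]))
s=grab("scene","5")
crop(s,80,130,240,260,4,"pics/s5.png")
P=cloud(s)
for uv in[(105,210),(95,225),(125,225),(150,212),(150,220)]:print(uv,P[uv[1],uv[0]].round(4))
```

```text
t 13.75 tcp [ 0.4658 -0.0846  0.02  ] jawang 5.93 width 0.0272 F [-0.1 -0.4 -0.5]
  d(mm) [ 34.4 169.7  15. ] units cur-axes [-0.25   0.862 -2.754] units final-axes [-0.25   0.113 -2.884] turn units [ 3.784e+00  1.000e-03 -1.000e-03] q6 -0.43
[-231.32201734   -1.63840248]
(105, 210) [ 0.4416 -0.3517  0.0444]
(95, 225) [ 0.465  -0.3771  0.0235]
(125, 225) [ 0.4957 -0.3058  0.0378]
(150, 212) [ 0.4721 -0.2495  0.0462]
(150, 220) [ 0.4963 -0.2498  0.0432]
```

View pics/s5.png

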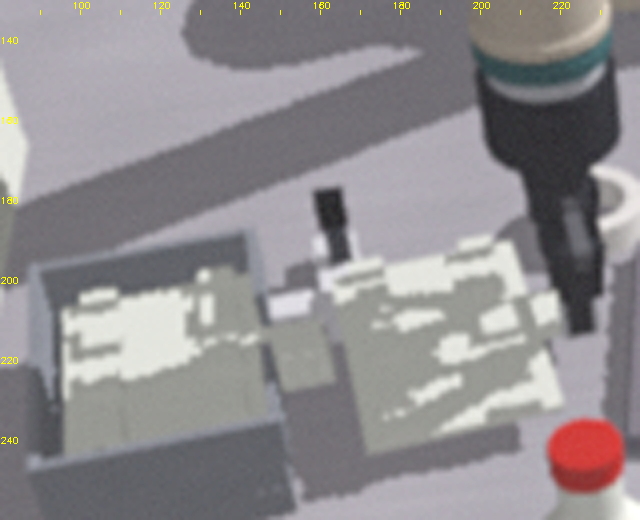

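Request:
carry_out:
  deltas: [-0.13, 0, 0, 0, 0, 0, -0.7, -0.13, 0, -0.1, 0, 0, 0, -0.7, 0, 0.12, -0.35, 0, 0, 0, -0.7, 0, 0.12, -0.38, 0, 0, 0, -0.7, 0, 0.12, -0.38, 0, 0, 0, -0.7, 0, 0.12, -0.38, 0, 0, 0, -0.7, 0, 0.12, -0.38, 0, 0, 0, -0.7, 0, 0.12, -0.38, 0, 0, 0, -0.7, 0, 0.142, -0.3, 0, 0, 0, -0.7, 0, 0, -0.1, 0, 0, 0, -0.7]

```text
clock: 15.05
position: [0.5011, 0.0852, 0.0361]
ee_rot: [0.526, 0.474, 0.525, -0.473]
contact_force: [0.2, -0.8, -0.6]
width: 0.0272
```

Request:
carry_out:
  deltas: [0, 0, 0, 0.6, 0, 0, -0.7, 0, 0, 0, 0.7, 0, 0, -0.7, 0, 0, 0, 0.7, 0, 0, -0.7, 0, 0, 0, 0.7, 0, 0, -0.7, 0, 0, 0, 0.7, 0, 0, -0.7, 0, 0, 0, 0.38, 0, 0, -0.7, 0, 0, 0, 0, 0, 0, -0.7]

```text
clock: 15.92
position: [0.5003, 0.084, 0.0357]
ee_rot: [-0.458, -0.539, -0.458, 0.539]
contact_force: [0.6, 0.1, -1.0]
width: 0.0274
```

Run:
```python
from h import *
from rig import readout
plan([*w(CAR,-73,0),.0055],CAR[1])
print(inv(CAR,readout.get_state()["position"]))
s=grab("scene","6");d=grab("top","6")
crop(s,200,130,340,260,4,"pics/s6.png");crop(d,240,180,380,330,4,"pics/t6.png")
```

```text
t 15.93 tcp [0.5003 0.084  0.0357] jawang -9.24 width 0.0274 F [ 0.6  0.1 -1. ]
  d(mm) [ -0.1   1.2 -30.2] units cur-axes [ 0.503 -0.005 -0.019] units final-axes [ 0.503 -0.005 -0.019] turn units [-0.01   0.002 -0.001] q6 0.19
[-71.86117348   0.28277976]
```

View pics/s6.png

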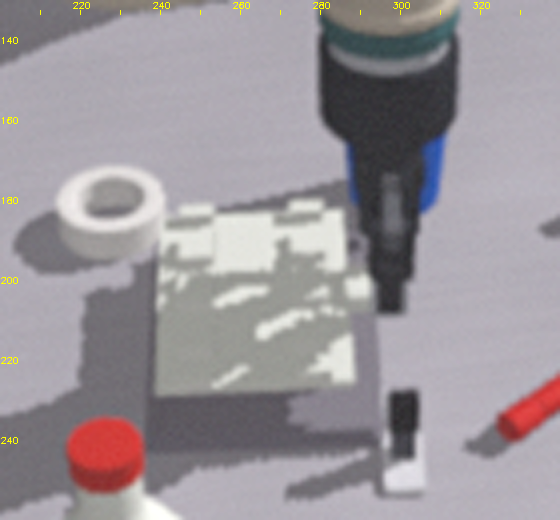

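View pics/t6.png

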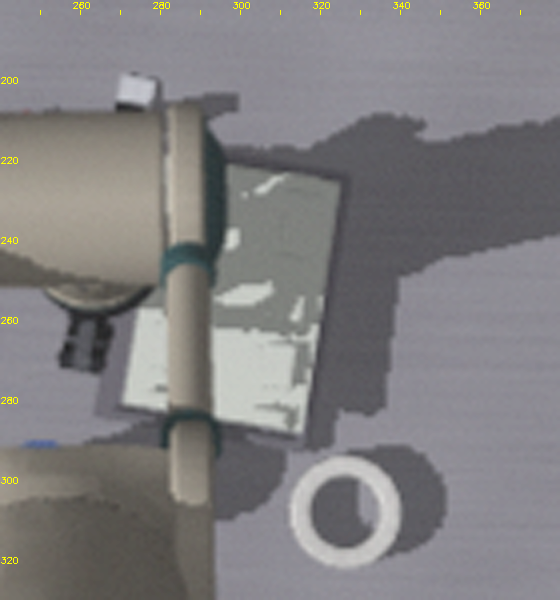

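Run:
```python
from h import *
d=load("top6.npz")
q=onz(d,[(326.2,224.7),(315,289.3),(270,281.3)],.042)
for p in q: print(p.round(4),inv(CAR,p))
s=load("scene6.npz");P=cloud(s)
for uv in[(242,224),(244,226),(280,225),(285,222),(258,195),(285,190),(245,190)]:print(uv,P[uv[1],uv[0]].round(4),inv(CAR,P[uv[1],uv[0]]))
D=cloud(d)
for uv in[(320,228),(322,240),(314,270),(312,284),(280,275),(300,275),(275,270)]:print(uv,D[uv[1],uv[0]].round(4),inv(CAR,D[uv[1],uv[0]]))
```

```text
[ 0.5571 -0.0595  0.042 ] [60.66602706 79.28706228]
[ 0.3997 -0.0333  0.042 ] [ 60.00961502 -80.19923155]
[0.4172 0.0754 0.042 ] [-50.10253293 -80.36589587]
(242, 224) [ 0.5499 -0.0492  0.0419] [51.65402515 70.53842432]
(244, 226) [ 0.5581 -0.0457  0.0426] [46.93895687 78.12132233]
(280, 225) [0.5681 0.0329 0.04  ] [-32.30201542  75.35853853]
(285, 222) [0.561  0.0456 0.0403] [-43.62051396  66.35413282]
(258, 195) [0.451  0.0013 0.0376] [ 17.5955499  -35.10075402]
(285, 190) [0.4523 0.0665 0.0431] [-46.93247206 -44.22358446]
(245, 190) [ 0.439  -0.0275  0.0481] [ 48.03103038 -42.33385083]
(320, 228) [ 0.5491 -0.0445  0.0387] [47.20299897 69.03088087]
(322, 240) [ 0.5198 -0.0497  0.0369] [57.03841172 40.92051724]
(314, 270) [ 0.4462 -0.0308  0.037 ] [ 50.06061671 -34.69790216]
(312, 284) [ 0.4123 -0.026   0.0415] [ 50.78036156 -68.96213529]
(280, 275) [0.4328 0.0516 0.0392] [-29.08173    -61.15630767]
(300, 275) [0.4336 0.0031 0.0389] [ 18.61099866 -52.64904943]
(275, 270) [0.4448 0.064  0.0369] [-43.2184314  -51.30778509]
```

Request:
carry_out:
  deltas: [0, 0, -0.075, 0, 0, 0, -0.7, 0.1, 0, 0, 0, 0, 0, -0.7, 0.1, 0, 0, 0, 0, 0, -0.7, 0.1, 0, 0, 0, 0, 0, -0.7, 0.05, 0, 0, 0, 0, 0, -0.7, 0, 0, 0, 0, 0, 0, -0.7]

```text
clock: 16.77
position: [0.5009, 0.0886, 0.0141]
ee_rot: [-0.458, -0.538, -0.458, 0.539]
contact_force: [0.5, -0.6, -0.7]
width: 0.0271
```

Run:
```python
from h import *
from rig import readout
plan([*w(CAR,-73,0),.0055],CAR[1])
print(inv(CAR,readout.get_state()["position"]))
s=grab("scene","7");d=grab("top","7")
crop(s,220,170,320,260,6,"pics/s7.png");crop(d,255,200,345,300,6,"pics/t7.png")
```

```text
t 16.77 tcp [0.5009 0.0886 0.0141] jawang -9.25 width 0.0271 F [ 0.5 -0.6 -0.7]
  d(mm) [-0.8 -3.5 -8.6] units cur-axes [ 0.143 -0.003  0.059] units final-axes [ 0.143 -0.003  0.059] turn units [-0.012  0.003  0.01 ] q6 0.2
[-76.54395592   0.19123759]
```

View pics/s7.png

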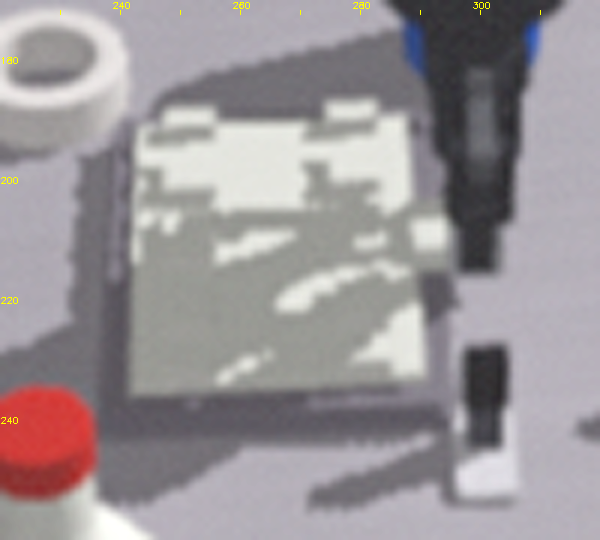

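View pics/t7.png

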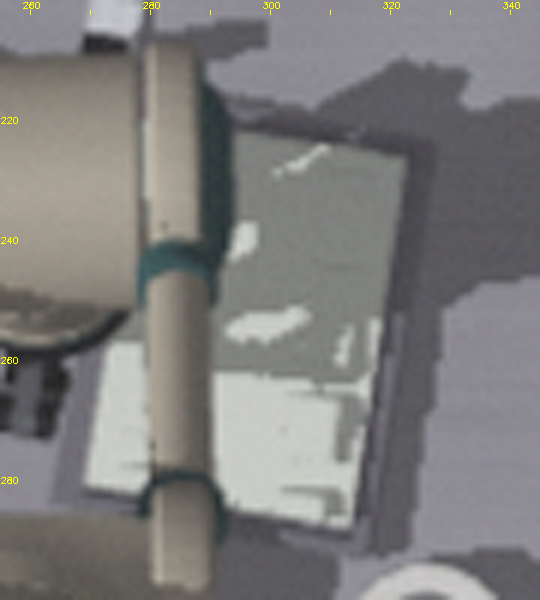

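Request:
carry_out:
  deltas: [0.04, 0, 0, 0, 0, 0, -0.7, 0.04, 0, 0, 0, 0, 0, -0.7, 0.03, 0, 0, 0, 0, 0, -0.7, 0, 0, 0, 0, 0, 0, -0.7]

```text
clock: 17.38
position: [0.501, 0.0887, 0.0077]
ee_rot: [-0.458, -0.539, -0.458, 0.539]
contact_force: [-0.7, 0.7, -1.8]
width: 0.0273
```

Request:
carry_out:
  deltas: [0.02, 0, 0, 0, 0, 0, -0.7, 0, 0, 0, 0, 0, 0, -0.7]

```text
clock: 17.62
position: [0.5012, 0.0887, 0.0067]
ee_rot: [0.458, 0.539, 0.458, -0.539]
contact_force: [-0.5, 0.8, -0.9]
width: 0.0268
```

Request:
carry_out:
  deltas: [0.02, 0, 0, 0, 0, 0, -0.7, 0, 0, 0, 0, 0, 0, -0.7]

```text
clock: 17.88
position: [0.5013, 0.0887, 0.0064]
ee_rot: [0.458, 0.539, 0.458, -0.539]
contact_force: [-2.2, 0.7, 7.2]
width: 0.0274
```

Request:
carry_out:
  deltas: [0, 0, 0, 0, 0, 0, -0.2, 0, 0, 0, 0, 0, 0, 0, 0, 0, 0, 0, 0, 0, 0, -0.3, 0, 0, 0, 0, 0, 0, -0.6, 0, 0, 0, 0, 0, 0, -0.8, 0, 0, 0, 0, 0, 0, -0.8, 0, -0.7, 0, 0, 0, 0, -0.7, 0, -0.7, 0, 0, 0, 0, 0, 0, 0, 0, 0, 0, 0]

```text
clock: 19.0
position: [0.5172, 0.1736, 0.2001]
ee_rot: [0.46, 0.541, 0.458, -0.535]
contact_force: [-0.2, -0.8, -0.7]
width: 0.0425
```

Run:
```python
from h import *
from rig import readout
plan([*w(CAR,-73,0),.0055],CAR[1])
s=grab("scene","8");d=grab("top","8")
cv2.imwrite("pics/t8full.png",d["color"][:,:,::-1])
crop(s,220,170,320,260,6,"pics/s8.png");crop(d,255,200,345,300,6,"pics/t8.png")
```

```text
t 19.0 tcp [0.5172 0.1736 0.2001] jawang -9.06 width 0.0425 F [-0.2 -0.8 -0.7]
  d(mm) [ -17.   -88.4 -194.6] units cur-axes [ 3.237 -0.074  1.512] units final-axes [ 3.243 -0.044  1.5  ] turn units [ 0.036 -0.055 -0.114] q6 0.35
```

View pics/s8.png

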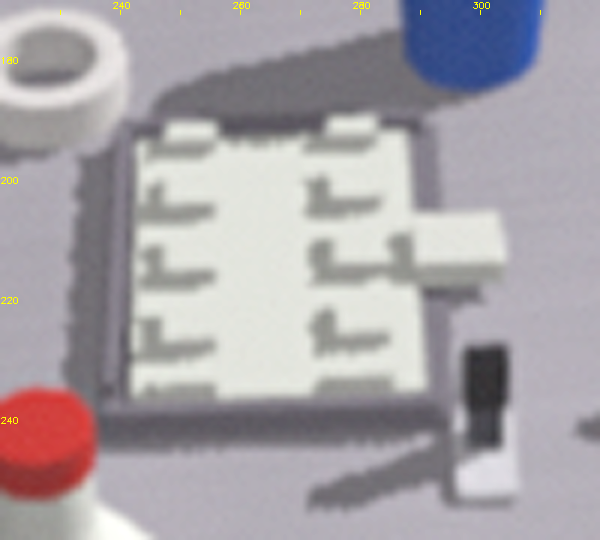

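View pics/t8full.png

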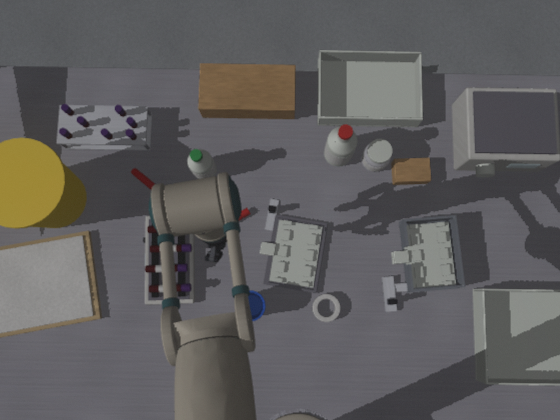

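View pics/t8.png

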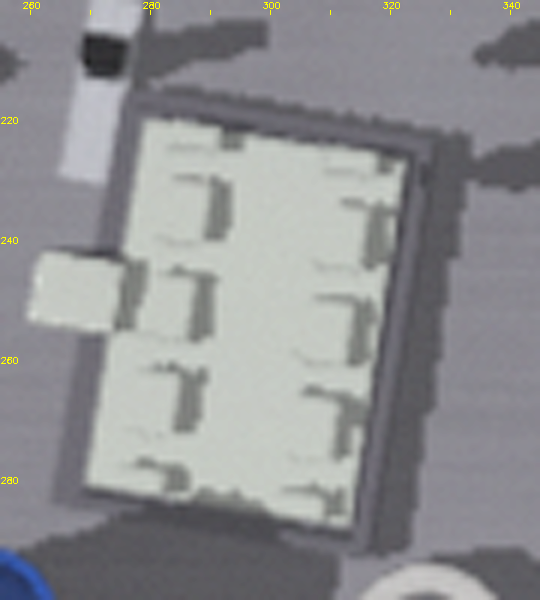

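Run:
```python
from h import *
d=load("top8.npz");P=cloud(d)
c=d["color"].astype(int);m=np.zeros(c.shape[:2],bool);m[205:298,255:335]=c[205:298,255:335].min(-1)>150
n,l,st,ce=cv2.connectedComponentsWithStats(m.astype(np.uint8));i=1+np.argmax(st[1:,4]);print(st[i])
ys,xs=np.where(l==i);q=onz(d,np.c_[xs,ys],.012)[:,:2]
k=np.array([inv(CAR,p) for p in q])
body=q[(k[:,0]>-50)]
r=cv2.minAreaRect((body*1000).astype(np.float32));print(r)
r2=cv2.minAreaRect((q*1000).astype(np.float32));print(r2, inv(CAR,np.array(r2[0])/1000))
tab=k[k[:,0]<-62];print("tab",tab.min(0),tab.max(0),tab.mean(0))
print("body",k[k[:,0]>-45].min(0),k[k[:,0]>-45].max(0))
s=load("scene8.npz");Q=cloud(s)
for a,b,src in [(245,195,Q),(262,200,Q),(262,230,Q),(287,232,Q),(243,232,Q),(286,195,Q),(297,210,Q),(297,232,P),(292,270,P),(300,250,P),(312,280,P),(268,248,P)]:
    p=src[b,a];print(a,b,p.round(4),inv(CAR,p).round(1))
```

```text
[261 246   1   1   1]
((0.0, 0.0), (0.0, 0.0), 0.0)
((504.9254150390625, 100.44244384765625), (0.0, 0.0), 0.0) [-88.84500867   2.2497092 ]
tab [-88.84501048   2.24970189] [-88.84501048   2.24970189] [-88.84501048   2.24970189]Traceback (most recent call last):
  File "<stdin>", line 11, in <module>
    return umr_minimum(a, axis, None, out, keepdims, initial, where)
ValueError: zero-size array to reduction operation minimum which has no identity
```

Run:
```python
from h import *
d=load("top8.npz");P=cloud(d)
c=d["color"].astype(int);m=np.zeros(c.shape[:2],bool);m[205:298,255:335]=c[205:298,255:335].sum(-1)>360
m[:232,:278]=0
n,l,st,ce=cv2.connectedComponentsWithStats(m.astype(np.uint8));i=1+np.argmax(st[1:,4]);print(st[i])
ys,xs=np.where(l==i);q=onz(d,np.c_[xs,ys],.012)[:,:2]
k=np.array([inv(CAR,p) for p in q])
body=q[(k[:,0]>-50)]
print(cv2.minAreaRect((q[k[:,0]>-51]*1000).astype(np.float32)))
tab=k[k[:,0]<-62];print("tab",tab.min(0),tab.max(0),tab.mean(0))
kb=k[k[:,0]>-52];print("body",np.percentile(kb,1,axis=0),np.percentile(kb,99,axis=0))
s=load("scene8.npz");Q=cloud(s)
for a,b,src in [(245,195,Q),(262,200,Q),(262,230,Q),(287,232,Q),(243,232,Q),(286,195,Q),(297,210,Q),(297,232,P),(292,270,P),(300,250,P),(312,280,P),(268,248,P)]:
    p=src[b,a];print(a,b,p.round(4),inv(CAR,p).round(1))
```

```text
[ 270  220   52   67 2198]
((489.1427001953125, 12.257789611816406), (105.4676513671875, 153.1815185546875), 81.6791763305664)Traceback (most recent call last):
  File "<stdin>", line 10, in <module>
    return umr_minimum(a, axis, None, out, keepdims, initial, where)
ValueError: zero-size array to reduction operation minimum which has no identity
```

Run:
```python
from h import *
d=load("top8.npz");P=cloud(d)
c=d["color"].astype(int);m=np.zeros(c.shape[:2],bool);m[205:298,255:335]=c[205:298,255:335].sum(-1)>360
m[:232,:278]=0
n,l,st,ce=cv2.connectedComponentsWithStats(m.astype(np.uint8))
for i in np.argsort(-st[:,4])[1:3]:
    ys,xs=np.where(l==i);q=onz(d,np.c_[xs,ys],.012)[:,:2]
    r=cv2.minAreaRect((q*1000).astype(np.float32));k=np.array([inv(CAR,p) for p in q])
    print(st[i],r,inv(CAR,np.array(r[0])/1000),np.percentile(k,1,axis=0),np.percentile(k,99,axis=0))
s=load("scene8.npz");Q=cloud(s)
for a,b,src in [(245,195,Q),(262,200,Q),(262,230,Q),(287,232,Q),(243,232,Q),(286,195,Q),(297,210,Q),(297,232,P),(292,270,P),(300,250,P),(312,280,P),(268,248,P)]:
    p=src[b,a];print(a,b,p.round(4),inv(CAR,p).round(1))
crop(d,135,205,205,310,6,"pics/rock.png")
crop(s,345,150,440,235,6,"pics/srock.png")
```

```text
[ 270  220   52   67 2198] ((489.473388671875, 13.96728515625), (108.66442108154297, 153.19137573242188), 81.79560852050781) [-1.01175517  0.82220468] [-54.09054564 -73.69613058] [51.62833333 75.24969762]
[259 242  16  13 169] ((499.59027099609375, 85.49578094482422), (36.059242248535156, 29.09128189086914), 81.4488525390625) [-73.23762651  -0.62711475] [-90.89529929 -14.99068678] [-55.7876526   13.64822304]
245 195 [ 0.4131 -0.0265  0.0121] [ 51.1 -68.1]
262 200 [0.4436 0.0111 0.0144] [  9.1 -44. ]
262 230 [ 0.5471 -0.0052  0.0129] [ 8.7 60.8]
287 232 [0.5641 0.0492 0.0121] [-47.7  68.9]
243 232 [ 0.5451 -0.0483  0.013 ] [51.5 65.7]
286 195 [0.4322 0.0725 0.0108] [-49.6 -65. ]
297 210 [0.504  0.0849 0.0206] [-73.3   3.9]
297 232 [0.5417 0.0112 0.0095] [-6.6 52.9]
292 270 [0.4466 0.0224 0.0119] [ -2.5 -42.8]
300 250 [0.4962 0.0033 0.016 ] [8.5 9.1]
312 280 [ 0.423  -0.0276  0.0059] [ 50.7 -58.2]
268 248 [0.4997 0.0827 0.0178] [-70.5  -0.1]
```

View pics/srock.png

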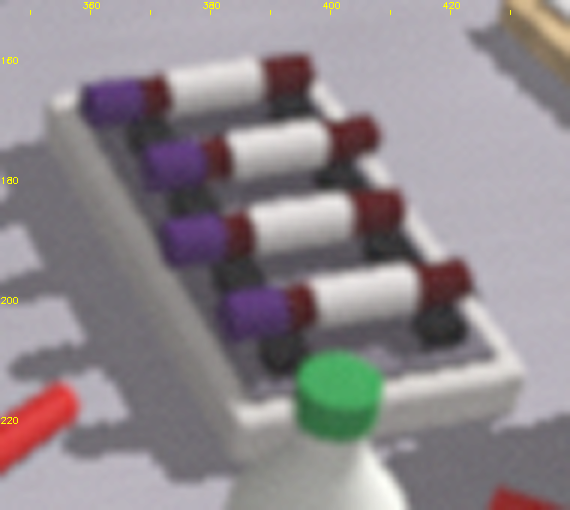

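```bash
cat >> h.py <<'E'
TRAY=(np.array([.4891,.0136]),-8.5)
def tubes(d,roi,zmin=.038,lohi=None):
    P=cloud(d);z=P[...,2];c=d["color"].astype(int)
    m=np.zeros(z.shape,bool);y0,y1,x0,x1=roi;m[y0:y1,x0:x1]=True
    purple=m&(c[...,2]>c[...,1]+15)&(c[...,2]>c[...,0]-0)&(c.sum(-1)<300)
    red=m&(c[...,0]>c[...,1]+15)&(c[...,0]>c[...,2])&(c.sum(-1)<300)
    return purple,red,P
E
python3 - <<'E'
from h import *
d=load("top0.npz");P=cloud(d);z=P[...,2]
m=np.zeros(z.shape,bool);m[218:300,144:196]=z[218:300,144:196]>.0415
n,l,st,ce=cv2.connectedComponentsWithStats(m.astype(np.uint8),connectivity=4)
for i in range(1,n):
    if st[i,4]>100:
        ys,xs=np.where(l==i);q=onz(d,np.c_[xs,ys],.047)[:,:2]*1000
        r=cv2.minAreaRect(q.astype(np.float32));v=cv2.fitLine(q.astype(np.float32),cv2.DIST_L2,0,.01,.01).ravel()
        print(st[i],np.round(r[0],1),np.round(r[1],1),round(r[2],1),"mean",q.mean(0).round(1),"dir",round(float(D(np.arctan2(v[1],v[0]))),1),"z",np.nanpercentile(z[l==i],90).round(4))
E
```

```text
[148 224  42   9 289] [541.9 325. ] [17.9 99.6] 3.1 mean [542.1 325.2] dir -87.3 z 0.0518
[150 243  42   9 299] [494.  317.8] [19.2 99.3] 3.3 mean [494.6 317.2] dir -87.3 z 0.0523
[146 263  42   9 300] [447.4 325.3] [19.2 98.9] 0.9 mean [446.3 324.6] dir -87.4 z 0.0517
[149 283  42   9 307] [399.7 315.8] [19.  98.4] 0.9 mean [398.9 314.4] dir -86.9 z 0.0518
```

Run:
```python
from h import *
d=load("top0.npz")
print("sanitiser head",onz(d,[(197,155.5)],.15), "base?",onz(d,[(203,166)],.05))
for y in(60,20,-20,-60): print(y,w(TRAY,0,y).round(4))
plan([.542,.325,.08],2.7)
```

```text
sanitiser head [[0.69768889 0.24519187 0.15      ]] base? [[0.69740275 0.24648546 0.05      ]]
60 [0.5484 0.0047]
20 [0.5089 0.0106]
-20 [0.4693 0.0166]
-60 [0.4298 0.0225]
t 19.1 tcp [0.5139 0.1707 0.196 ] jawang -9.17 width 0.0427 F [-0.3 -0.5 -0.7]
  d(mm) [  28.1  154.3 -116. ] units cur-axes [ 1.931  0.054 -2.616] units final-axes [ 1.934  0.589 -2.547] turn units [-2.968  0.015  0.011] q6 0.35
```

Request:
carry_out:
  deltas: [0, 0, 0, -1, 0, 0, -0.25, 0, 0, 0, -1, 0, 0, -0.25, 0, 0, 0, -0.97, 0, 0, -0.25, 0, 0.12, -0.5, 0, 0, 0, -0.25, 0, 0.12, -0.5, 0, 0, 0, -0.25, 0.3, 0.12, -0.5, 0, 0, 0, -0.25, 0.5, 0.12, -0.5, 0, 0, 0, -0.25, 0.6, 0.109, -0.45, 0, 0, 0, -0.25, 0.5, 0, -0.097, 0, 0, 0, -0.25, 0, 0, 0, 0, 0, 0, -0.25]
  newtons: 40

```text
clock: 20.35
position: [0.5395, 0.3227, 0.0778]
ee_rot: [0.51, 0.485, 0.512, -0.492]
contact_force: [-0.4, -0.6, -0.0]
width: 0.0323
```

Run:
```python
from h import *
plan([.542,.325,.034],2.7)
s=grab("scene","9")
crop(s,330,80,450,235,4,"pics/s9.png")
```

```text
t 20.35 tcp [0.5395 0.3227 0.0778] jawang 2.62 width 0.0323 F [-0.4 -0.6 -0. ]
  d(mm) [  2.5   2.3 -43.8] units cur-axes [ 0.73  0.05 -0.04] units final-axes [ 0.73   0.043 -0.036] turn units [-0.02   0.065  0.139] q6 0.38
```

View pics/s9.png

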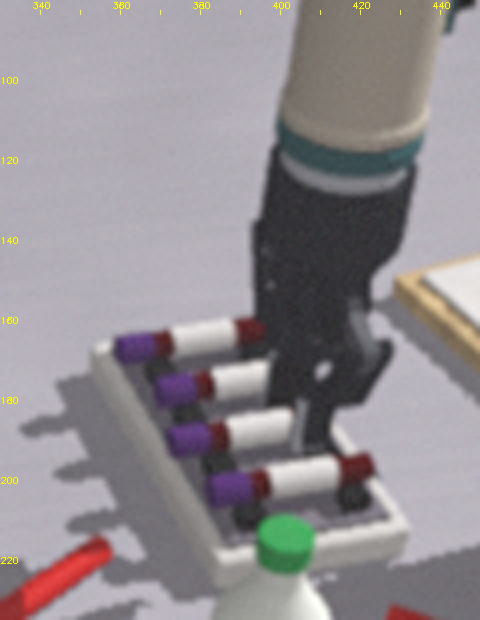

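Request:
carry_out:
  deltas: [0, 0.043, -0.036, 0, 0.06, 0.13, -0.25, 0.25, 0, 0, 0, 0, 0, -0.25, 0.3, 0, 0, 0, 0, 0, -0.25, 0.18, 0, 0, 0, 0, 0, -0.25, 0, 0, 0, 0, 0, 0, -0.25, 0, 0, 0, 0, 0, 0, -0.7, 0, 0, 0, 0, 0, 0, -0.9, 0, 0, 0, 0, 0, 0, -0.9]

```text
clock: 21.4
position: [0.543, 0.3272, 0.0388]
ee_rot: [0.512, 0.49, 0.511, -0.486]
contact_force: [-4.9, -0.3, 0.7]
width: 0.016
```

Run:
```python
from h import *
plan([.542,.325,.034],2.7)
plan([*w(TRAY,0,60),.10],-8.5)
```

```text
t 21.4 tcp [0.543  0.3272 0.0388] jawang 2.63 width 0.016 F [-4.9 -0.3  0.7]
  d(mm) [-1.  -2.2 -4.8] units cur-axes [ 0.079 -0.019  0.036] units final-axes [ 0.079 -0.019  0.036] turn units [-0.017 -0.049 -0.061] q6 0.38
t 21.4 tcp [0.543  0.3272 0.0388] jawang 2.63 width 0.016 F [-4.9 -0.3  0.7]
  d(mm) [   5.4 -322.5   61.2] units cur-axes [-1.04  -0.152  5.37 ] units final-axes [-1.021  0.884  5.302] turn units [ 2.783 -0.055 -0.056] q6 0.38
```

Request:
carry_out:
  deltas: [0, 0, 0, 0, 0, 0, -0.25, 0, -0.01, 0, 0, 0, 0, -0.25, 0.08, 0, 0.03, 0, 0, 0, -0.25, 0, 0, 0, 0, 0, 0, -0.25, 0, 0, 0, 0, 0, 0, -0.7, 0, 0, 0, 0, 0, 0, -0.9, 0, 0, 0, 0, 0, 0, -0.9]

```text
clock: 22.28
position: [0.5431, 0.3254, 0.0335]
ee_rot: [0.512, 0.49, 0.511, -0.486]
contact_force: [-5.2, 0.4, 2.3]
width: 0.016
```

Run:
```python
from h import *
plan([.542,.325,.034],2.7)
plan([*w(TRAY,0,60),.10],-8.5)
```

```text
t 22.27 tcp [0.5431 0.3254 0.0335] jawang 2.64 width 0.016 F [-5.2  0.4  2.3]
  d(mm) [-1.1 -0.4  0.5] units cur-axes [-0.008 -0.019  0.005] units final-axes [-0.008 -0.019  0.005] turn units [-0.015 -0.047 -0.074] q6 0.38
t 22.27 tcp [0.5431 0.3254 0.0335] jawang 2.64 width 0.016 F [-5.2  0.4  2.3]
  d(mm) [   5.3 -320.6   66.5] units cur-axes [-1.126 -0.152  5.339] units final-axes [-1.108  0.877  5.272] turn units [ 2.785 -0.054 -0.069] q6 0.38
```

Request:
carry_out:
  deltas: [-0.3, 0, 0, 0, 0, 0, -0.9, -0.5, 0, 0, 0, 0, 0, -0.9, -0.6, 0, 0.2, 0, 0, 0, -0.9, 0, -0.015, 0.5, 0, 0, 0, -0.9, 0, -0.015, 0.55, 0, 0, 0, -0.9, 0, -0.015, 0.6, 0, 0, 0, -0.9, 0, -0.015, 0.6, 0, 0, 0, -0.9, 0, -0.015, 0.6, 0, 0, 0, -0.9, 0, -0.015, 0.6, 0, 0, 0, -0.9, 0, -0.015, 0.6, 0, 0, 0, -0.9]

```text
clock: 23.52
position: [0.5512, 0.0688, 0.1171]
ee_rot: [0.514, 0.492, 0.509, -0.484]
contact_force: [0.3, 0.4, -1.2]
width: 0.0165
```

Request:
carry_out:
  deltas: [0, -0.015, 0.55, 0, 0, 0, -0.9, 0, -0.015, 0.4, 0.8, 0, 0, -0.9, 0, 0, 0.1, 1, 0, 0, -0.9, 0, 0, 0, 0.98, 0, 0, -0.9, 0, 0, 0, 0, 0, 0, -0.9, 0, 0, 0, 0, 0, 0, -0.9, 0, 0, 0, 0, 0, 0, -0.9]

```text
clock: 24.4
position: [0.5509, 0.0074, 0.1166]
ee_rot: [0.463, 0.539, 0.461, -0.532]
contact_force: [0.5, -0.1, 0.4]
width: 0.0166
```

Run:
```python
from h import *
plan([*w(TRAY,0,60),.0167],-8.5)
s=grab("scene","10");d=grab("top","10")
crop(s,210,80,350,260,4,"pics/s10.png");crop(d,220,180,340,310,4,"pics/t10.png")
```

```text
t 24.4 tcp [0.5509 0.0074 0.1166] jawang -8.43 width 0.0166 F [ 0.5 -0.1  0.4]
  d(mm) [ -2.5  -2.6 -99.9] units cur-axes [ 1.664 -0.049  0.059] units final-axes [ 1.664 -0.034  0.05 ] turn units [ 0.017 -0.081 -0.125] q6 0.03
```

View pics/s10.png

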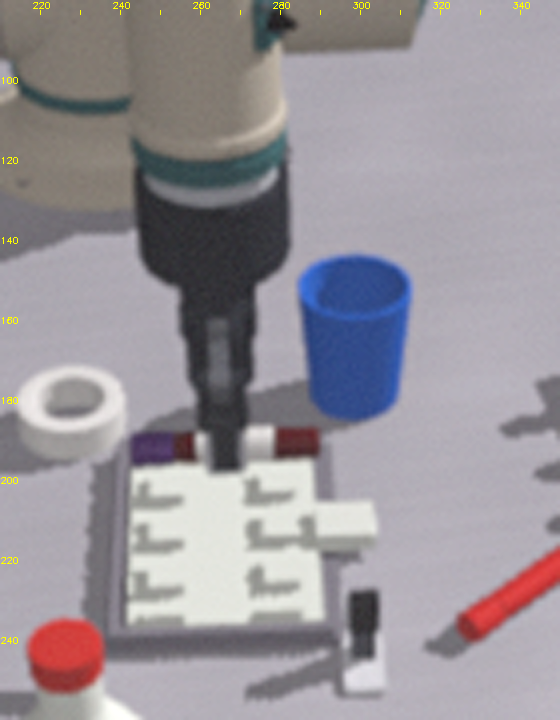

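View pics/t10.png

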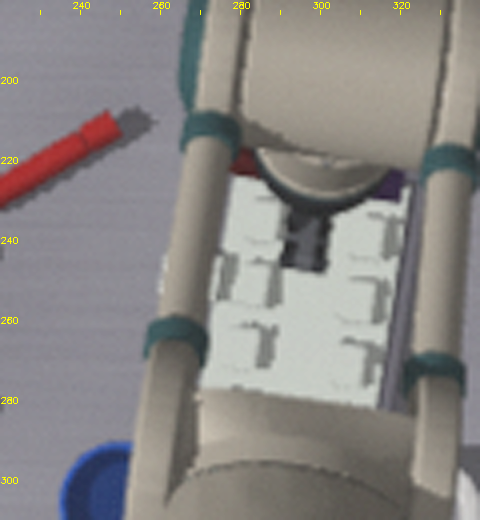

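Request:
carry_out:
  deltas: [0, -0.034, 0.05, 0, -0.08, -0.12, -0.9, 0.3, 0, 0, 0, 0, 0, -0.9, 0.45, 0, 0, 0, 0, 0, -0.9, 0.4, 0, 0, 0, 0, 0, -0.9, 0.25, 0, 0, 0, 0, 0, -0.9, 0.1, 0, 0, 0, 0, 0, -0.9, 0, 0, 0, 0, 0, 0, -0.9, 0, 0, 0, 0, 0, 0, -0.9]

```text
clock: 25.5
position: [0.5489, 0.0046, 0.0272]
ee_rot: [0.462, 0.536, 0.461, -0.535]
contact_force: [0.6, -0.2, -0.6]
width: 0.0165
```

Run:
```python
from h import *
plan([*w(TRAY,0,60),.0167],-8.5)
```

```text
t 25.5 tcp [0.5489 0.0046 0.0272] jawang -8.48 width 0.0165 F [ 0.6 -0.2 -0.6]
  d(mm) [ -0.4   0.2 -10.5] units cur-axes [ 0.175 -0.008 -0.001] units final-axes [ 0.175 -0.008 -0.001] turn units [ 0.005 -0.003 -0.02 ] q6 0.03
```

Request:
carry_out:
  deltas: [0.06, 0, 0, 0, 0, 0, -0.9, 0.06, 0, 0, 0, 0, 0, -0.9, 0.03, 0, 0, 0, 0, 0, -0.9, 0, 0, 0, 0, 0, 0, -0.9]

```text
clock: 26.0
position: [0.5489, 0.0046, 0.0177]
ee_rot: [0.462, 0.536, 0.461, -0.535]
contact_force: [1.0, 0.0, 1.4]
width: 0.0164
```

Request:
carry_out:
  deltas: [0.02, 0, 0, 0, 0, 0, -0.9, 0, 0, 0, 0, 0, 0, -0.9]

```text
clock: 26.25
position: [0.5495, 0.0045, 0.0169]
ee_rot: [0.462, 0.536, 0.461, -0.535]
contact_force: [2.8, -0.3, 4.5]
width: 0.0161
```

Request:
carry_out:
  deltas: [0, 0, 0, 0, 0, 0, -0.6, 0, 0, 0, 0, 0, 0, -0.38, 0, 0, 0, 0, 0, 0, -0.38, -0.2, 0, 0, 0, 0, 0, -0.38, -0.5, 0, 0, 0, 0, 0, -0.38, -0.7, 0, 0, 0, 0, 0, -0.38, -0.6, 0, -0.4, 0, 0, 0, -0.25, 0, 0, -0.6, 0, 0, 0, -0.25, 0, 0, -0.7, 0, 0, 0, -0.25, 0, 0, -0.7, 0, 0, 0, -0.25]

```text
clock: 27.5
position: [0.5693, 0.1481, 0.1372]
ee_rot: [0.462, 0.536, 0.462, -0.536]
contact_force: [0.3, -0.1, 0.3]
width: 0.0323
```

Request:
carry_out:
  deltas: [0, 0, -0.6, -0.9, 0, 0, -0.25, 0, 0, -0.4, -0.9, 0, 0, -0.25, 0, 0, -0.3, -0.9, 0, 0, -0.25, 0, 0, 0, 0, 0, 0, -0.25, 0, 0, 0, 0, 0, 0, -0.25]

```text
clock: 28.12
position: [0.5769, 0.2237, 0.1364]
ee_rot: [0.51, 0.49, 0.51, -0.49]
contact_force: [0.1, 0.4, 0.0]
width: 0.0316
```

Run:
```python
from h import *
s=grab("scene","11");d=grab("top","11")
plan([.494,.3195,.08],2.7)
cv2.imwrite("pics/s11full.png",s["color"][:,:,::-1])
crop(s,220,170,320,260,6,"pics/s11.png");crop(d,120,190,345,310,3,"pics/t11.png")
```

```text
t 28.23 tcp [0.5771 0.2235 0.1364] jawang 2.24 width 0.0321 F [ 0.1  0.8 -0. ]
  d(mm) [-83.1  96.  -56.4] units cur-axes [ 0.94  -1.321 -1.653] units final-axes [ 0.94  -1.308 -1.663] turn units [-0.115  0.004  0.007] q6 0.22
```

View pics/s11full.png

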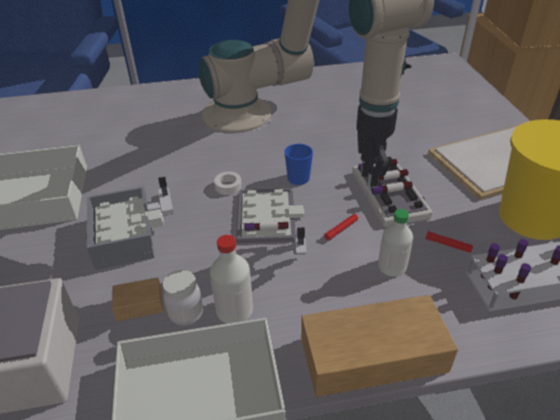

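View pics/t11.png

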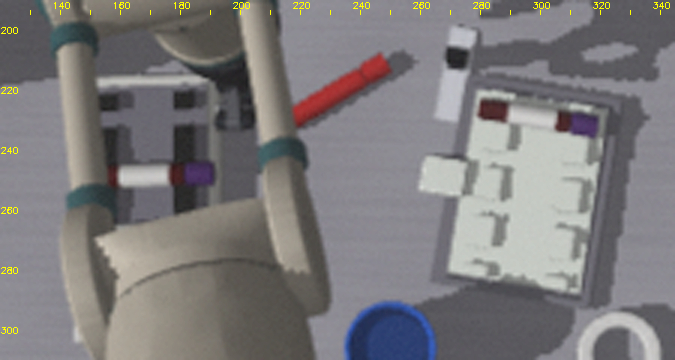

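Request:
carry_out:
  deltas: [0, -0.3, -0.4, -0.1, 0, 0, -0.25, 0, -0.4, -0.45, 0, 0, 0, -0.25, 0.2, -0.4, -0.45, 0, 0, 0, -0.25, 0.4, -0.208, -0.363, 0, 0, 0, -0.25, 0.34, 0, 0, 0, 0, 0, -0.25, 0, 0, 0, 0, 0, 0, -0.25, 0, 0, 0, 0, 0, 0, -0.25]

```text
clock: 29.1
position: [0.4951, 0.3203, 0.0807]
ee_rot: [0.512, 0.489, 0.511, -0.488]
contact_force: [0.4, -0.4, -0.2]
width: 0.0316
```

Run:
```python
from h import *
plan([.4945,.319,.034],2.7)
d=load("top11.npz");P=cloud(d);z=P[...,2]
m=np.zeros(z.shape,bool);m[215:240,275:325]=z[215:240,275:325]>.025
n,l,st,ce=cv2.connectedComponentsWithStats(m.astype(np.uint8))
i=1+np.argmax(st[1:,4]);ys,xs=np.where(l==i);q=onz(d,np.c_[xs,ys],.030)[:,:2]
r=cv2.minAreaRect((q*1000).astype(np.float32));print(st[i],r,inv(TRAY,np.array(r[0])/1000),np.nanpercentile(z[l==i],[50,90]))
```

```text
t 29.1 tcp [0.4951 0.3203 0.0807] jawang 2.66 width 0.0316 F [ 0.4 -0.4 -0.2]
  d(mm) [ -0.6  -1.3 -46.7] units cur-axes [ 0.778 -0.011  0.021] units final-axes [ 0.778 -0.01   0.021] turn units [-0.011 -0.008 -0.013] q6 0.41
[280 222  40  14 268] ((548.1595458984375, 5.957309722900391), (98.51252746582031, 18.678850173950195), 82.48713684082031) [-1.17081478 59.54048933] [0.03063269 0.03450648]
```

Request:
carry_out:
  deltas: [0.2, -0.01, 0.021, 0, 0, 0, -0.25, 0.35, 0, 0, 0, 0, 0, -0.25, 0.22, 0, 0, 0, 0, 0, -0.25, 0, 0, 0, 0, 0, 0, -0.25, 0, 0, 0, 0, 0, 0, -0.25, 0, 0, 0, 0, 0, 0, -0.7, 0, 0, 0, 0, 0, 0, -0.9, 0, 0, 0, 0, 0, 0, -0.9, 0, 0, 0, 0, 0, 0, -0.9]

```text
clock: 30.22
position: [0.4949, 0.3198, 0.0345]
ee_rot: [0.512, 0.489, 0.511, -0.487]
contact_force: [2.5, 0.6, 2.6]
width: 0.0166
```

Run:
```python
from h import *
plan([.4945,.319,.034],2.7)
plan([*w(TRAY,0,20),.10],-8.5)
```

```text
t 30.23 tcp [0.4949 0.3198 0.0345] jawang 2.72 width 0.0166 F [2.5 0.6 2.6]
  d(mm) [-0.4 -0.8 -0.5] units cur-axes [ 0.008 -0.008  0.013] units final-axes [ 0.008 -0.008  0.013] turn units [ 0.005 -0.017 -0.038] q6 0.41
t 30.23 tcp [0.4949 0.3198 0.0345] jawang 2.72 width 0.0166 F [2.5 0.6 2.6]
  d(mm) [  14.  -309.2   65.5] units cur-axes [-1.098 -0.009  5.157] units final-axes [-1.092  0.992  5.062] turn units [ 2.805 -0.02  -0.036] q6 0.41
```

Request:
carry_out:
  deltas: [-0.3, 0, 0, 0, 0, 0, -0.9, -0.5, 0, 0, 0, 0, 0, -0.9, -0.6, 0, 0.2, 0, 0, 0, -0.9, 0, 0, 0.5, 0, 0, 0, -0.9, 0, 0, 0.55, 0, 0, 0, -0.9, 0, 0, 0.6, 0, 0, 0, -0.9, 0, 0, 0.6, 0, 0, 0, -0.9, 0, 0, 0.6, 0, 0, 0, -0.9, 0, 0, 0.6, 0, 0, 0, -0.9, 0, 0, 0.6, 0, 0, 0, -0.9]

```text
clock: 31.48
position: [0.5041, 0.0639, 0.1171]
ee_rot: [0.511, 0.487, 0.513, -0.489]
contact_force: [1.4, 0.4, -0.2]
width: 0.0164
```

Request:
carry_out:
  deltas: [0, 0, 0.5, 0, 0, 0, -0.9, 0, -0.01, 0.36, 0.8, 0, 0, -0.9, 0, 0, 0.05, 1, 0, 0, -0.9, 0, 0, 0, 1, 0, 0, -0.9, 0, 0, 0, 0, 0, 0, -0.9, 0, 0, 0, 0, 0, 0, -0.9, 0, 0, 0, 0, 0, 0, -0.9]

```text
clock: 32.35
position: [0.5073, 0.0103, 0.1175]
ee_rot: [-0.462, -0.535, -0.462, 0.536]
contact_force: [0.0, 0.1, -0.5]
width: 0.0161
```

Run:
```python
from h import *
plan([*w(TRAY,2,20),.0172],-8.5)
s=grab("scene","12");d=grab("top","12")
crop(s,210,80,350,260,4,"pics/s12.png");crop(d,120,180,345,310,3,"pics/t12.png")
```

```text
t 32.35 tcp [0.5073 0.0103 0.1175] jawang -8.44 width 0.0161 F [ 0.   0.1 -0.5]
  d(mm) [   1.3   -1.6 -100.3] units cur-axes [1.672 0.027 0.024] units final-axes [1.672 0.025 0.024] turn units [ 0.016 -0.004  0.013] q6 0.03
```

View pics/s12.png

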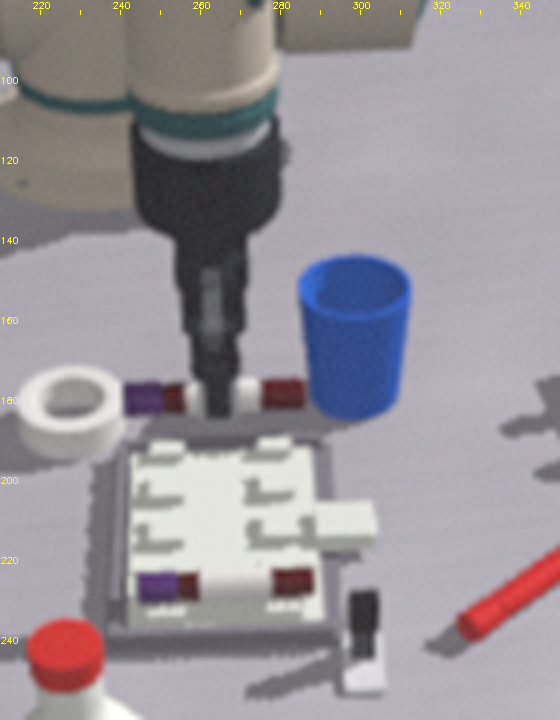

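View pics/t12.png

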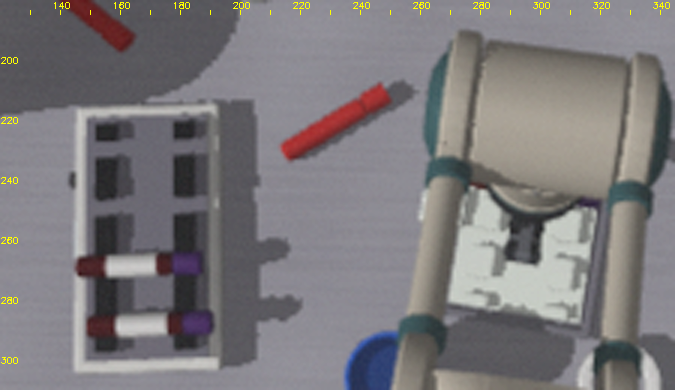

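Request:
carry_out:
  deltas: [0.1, 0.025, -0.04, 0, 0, 0, -0.9, 0.3, 0, 0, 0, 0, 0, -0.9, 0.45, 0, 0, 0, 0, 0, -0.9, 0.4, 0, 0, 0, 0, 0, -0.9, 0.2, 0, 0, 0, 0, 0, -0.9, 0.08, 0, 0, 0, 0, 0, -0.9, 0, 0, 0, 0, 0, 0, -0.9]

```text
clock: 33.33
position: [0.5097, 0.0123, 0.026]
ee_rot: [0.462, 0.536, 0.462, -0.536]
contact_force: [0.6, -1.2, -0.7]
width: 0.0162
```

Run:
```python
from h import *
plan([*w(TRAY,-2,20),.0167],-8.5)
```

```text
t 33.33 tcp [0.5097 0.0123 0.026 ] jawang -8.48 width 0.0162 F [ 0.6 -1.2 -0.7]
  d(mm) [-0.5  0.4 -9.3] units cur-axes [ 0.155 -0.01  -0.005] units final-axes [ 0.155 -0.01  -0.005] turn units [ 0.005 -0.003 -0.002] q6 0.04
```

Request:
carry_out:
  deltas: [0.06, -0.01, 0, 0, 0, 0, -0.9, 0.05, 0, 0, 0, 0, 0, -0.9, 0.03, 0, 0, 0, 0, 0, -0.9, 0, 0, 0, 0, 0, 0, -0.9]

```text
clock: 33.83
position: [0.51, 0.0122, 0.018]
ee_rot: [0.462, 0.536, 0.461, -0.535]
contact_force: [1.6, 0.7, 2.2]
width: 0.0163
```

Request:
carry_out:
  deltas: [0.015, 0, 0, 0, 0, 0, -0.9, 0, 0, 0, 0, 0, 0, -0.9]

```text
clock: 34.08
position: [0.5104, 0.0121, 0.0174]
ee_rot: [0.462, 0.536, 0.461, -0.535]
contact_force: [1.2, -0.2, 5.5]
width: 0.0163
```

Request:
carry_out:
  deltas: [0, 0, 0, 0, 0, 0, -0.6, 0, 0, 0, 0, 0, 0, -0.38, 0, 0, 0, 0, 0, 0, -0.38, -0.2, 0, 0, 0, 0, 0, -0.38, -0.5, 0, 0, 0, 0, 0, -0.38, -0.7, 0, 0, 0, 0, 0, -0.38, -0.5, 0, -0.4, 0, 0, 0, -0.25, 0, -0.2, -0.6, 0, 0, 0, -0.25, 0, -0.25, -0.6, 0, 0, 0, -0.25, 0, -0.25, -0.6, 0, 0, 0, -0.25]

```text
clock: 35.33
position: [0.4863, 0.1501, 0.1314]
ee_rot: [0.462, 0.536, 0.462, -0.536]
contact_force: [0.2, -0.2, -0.2]
width: 0.0321
```

Request:
carry_out:
  deltas: [0, -0.25, -0.6, 0, 0, 0, -0.25, 0, -0.25, -0.6, 0, 0, 0, -0.25, 0, -0.25, -0.6, 0, 0, 0, -0.25, 0, -0.2, -0.6, -0.8, 0, 0, -0.25, 0.3, -0.16, -0.37, -1, 0, 0, -0.25, 0.5, 0, 0, -1, 0, 0, -0.25, 0, 0, 0, 0, 0, 0, -0.25, 0, 0, 0, 0, 0, 0, -0.25]

```text
clock: 36.33
position: [0.4446, 0.323, 0.0837]
ee_rot: [0.511, 0.489, 0.511, -0.488]
contact_force: [0.0, 0.4, -0.1]
width: 0.0321
```

Run:
```python
from h import *
s=grab("scene","13");d=grab("top","13")
plan([.447,.3245,.034],2.7)
crop(s,200,80,440,260,3,"pics/s13.png");crop(d,120,190,345,310,3,"pics/t13.png")
```

```text
t 36.42 tcp [0.4451 0.3231 0.0841] jawang 2.65 width 0.0319 F [ 0.2 -0.1 -0.1]
  d(mm) [  1.9   1.4 -50.1] units cur-axes [ 0.834  0.031 -0.021] units final-axes [ 0.834  0.033 -0.022] turn units [-0.011 -0.018 -0.029] q6 0.45
```

View pics/s13.png

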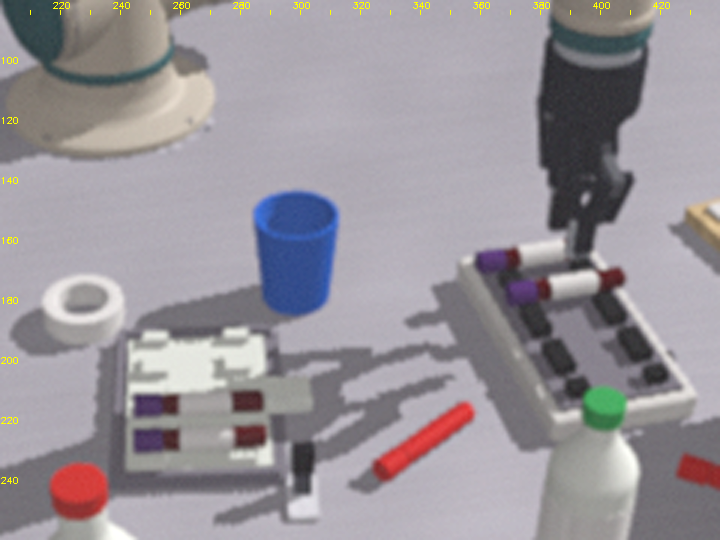

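View pics/t13.png

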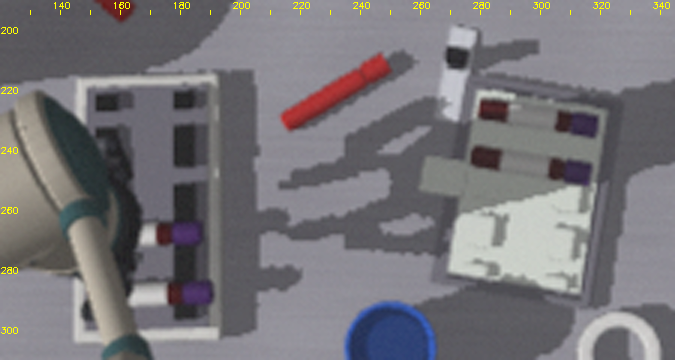

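Request:
carry_out:
  deltas: [0.2, 0.032, -0.021, 0, 0, 0, -0.25, 0.35, 0, 0, 0, 0, 0, -0.25, 0.28, 0, 0, 0, 0, 0, -0.25, 0, 0, 0, 0, 0, 0, -0.25, 0, 0, 0, 0, 0, 0, -0.25, 0, 0, 0, 0, 0, 0, -0.7, 0, 0, 0, 0, 0, 0, -0.9, 0, 0, 0, 0, 0, 0, -0.9, 0, 0, 0, 0, 0, 0, -0.9]

```text
clock: 37.55
position: [0.4467, 0.3246, 0.0335]
ee_rot: [0.512, 0.489, 0.512, -0.487]
contact_force: [1.4, -0.1, 4.2]
width: 0.0161
```

Run:
```python
from h import *
plan([.447,.3245,.034],2.7)
plan([*w(TRAY,0,-20),.10],-8.5)
```

```text
t 37.55 tcp [0.4467 0.3246 0.0335] jawang 2.72 width 0.0161 F [ 1.4 -0.1  4.2]
  d(mm) [ 0.3 -0.1  0.5] units cur-axes [-0.008  0.004  0.002] units final-axes [-0.008  0.004  0.002] turn units [ 0.005 -0.014 -0.024] q6 0.45
t 37.55 tcp [0.4467 0.3246 0.0335] jawang 2.72 width 0.0161 F [ 1.4 -0.1  4.2]
  d(mm) [  22.6 -308.1   66.5] units cur-axes [-1.113  0.134  5.145] units final-axes [-1.108  1.131  5.022] turn units [ 2.805 -0.017 -0.022] q6 0.45
```

Request:
carry_out:
  deltas: [-0.3, 0, 0, 0, 0, 0, -0.9, -0.5, 0, 0, 0, 0, 0, -0.9, -0.6, 0, 0.2, 0, 0, 0, -0.9, 0, 0.03, 0.5, 0, 0, 0, -0.9, 0, 0.03, 0.55, 0, 0, 0, -0.9, 0, 0.03, 0.6, 0, 0, 0, -0.9, 0, 0.02, 0.6, 0, 0, 0, -0.9, 0, 0.02, 0.6, 0, 0, 0, -0.9, 0, 0, 0.6, 0, 0, 0, -0.9, 0, 0, 0.6, 0, 0, 0, -0.9]

```text
clock: 38.8
position: [0.465, 0.0689, 0.1164]
ee_rot: [0.511, 0.488, 0.512, -0.488]
contact_force: [0.7, 0.8, -0.5]
width: 0.0167
```

Request:
carry_out:
  deltas: [0, 0, 0.5, 0, 0, 0, -0.9, 0, 0, 0.36, 0.8, 0, 0, -0.9, 0, 0, 0.035, 1, 0, 0, -0.9, 0, 0, 0, 1, 0, 0, -0.9, 0, 0, 0, 0, 0, 0, -0.9, 0, 0, 0, 0, 0, 0, -0.9, 0, 0, 0, 0, 0, 0, -0.9]

```text
clock: 39.67
position: [0.4681, 0.0164, 0.1167]
ee_rot: [-0.462, -0.535, -0.462, 0.536]
contact_force: [-0.1, -0.2, 0.5]
width: 0.0164
```

Run:
```python
from h import *
plan([*w(TRAY,0,-20),.0167],-8.5)
s=grab("scene","14");d=grab("top","14")
crop(s,210,80,350,260,4,"pics/s14.png");crop(d,120,180,345,310,3,"pics/t14.png")
```

```text
t 39.67 tcp [0.4681 0.0164 0.1167] jawang -8.44 width 0.0164 F [-0.1 -0.2  0.5]
  d(mm) [   1.2    0.1 -100. ] units cur-axes [ 1.666  0.021 -0.005] units final-axes [ 1.667  0.02  -0.005] turn units [ 0.016 -0.003  0.009] q6 0.03
```

View pics/s14.png

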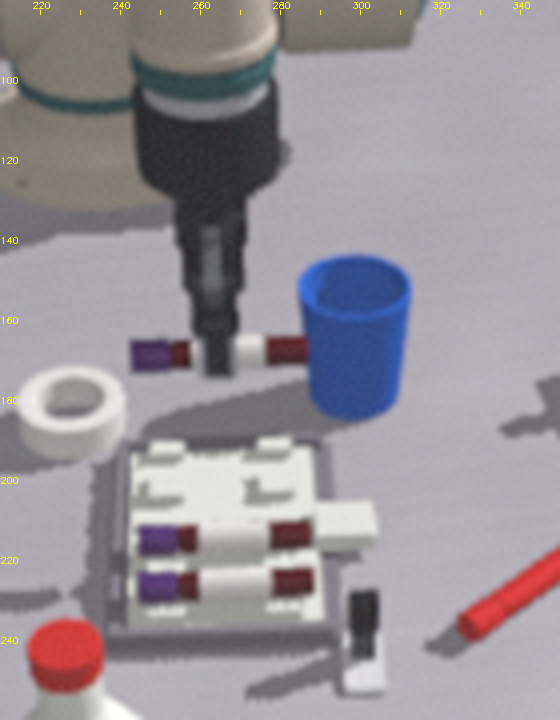

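View pics/t14.png

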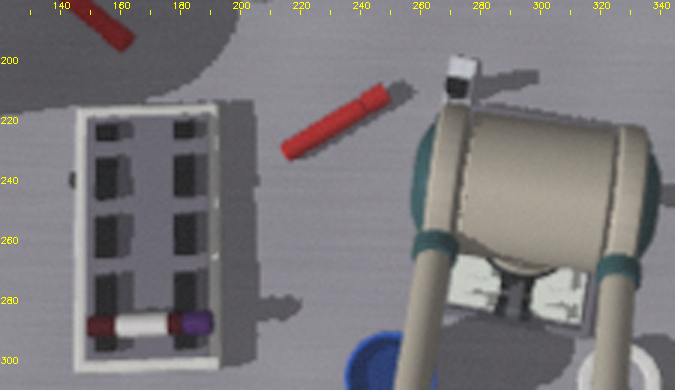

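Request:
carry_out:
  deltas: [0.1, 0.02, 0, 0, 0, 0, -0.9, 0.3, 0, 0, 0, 0, 0, -0.9, 0.45, 0, 0, 0, 0, 0, -0.9, 0.4, 0, 0, 0, 0, 0, -0.9, 0.2, 0, 0, 0, 0, 0, -0.9, 0.07, 0, 0, 0, 0, 0, -0.9, 0, 0, 0, 0, 0, 0, -0.9]

```text
clock: 40.65
position: [0.4698, 0.0161, 0.0258]
ee_rot: [0.462, 0.536, 0.462, -0.535]
contact_force: [-0.0, -0.1, 0.1]
width: 0.0163
```

Run:
```python
from h import *
plan([*w(TRAY,0,-20),.0167],-8.5)
```

```text
t 40.65 tcp [0.4698 0.0161 0.0258] jawang -8.48 width 0.0163 F [-0.  -0.1  0.1]
  d(mm) [-0.5  0.5 -9.1] units cur-axes [ 0.151 -0.009 -0.007] units final-axes [ 0.151 -0.009 -0.007] turn units [ 0.006 -0.003 -0.003] q6 0.03
```

Request:
carry_out:
  deltas: [0.06, -0.01, 0, 0, 0, 0, -0.9, 0.05, 0, 0, 0, 0, 0, -0.9, 0.03, 0, 0, 0, 0, 0, -0.9, 0.015, 0, 0, 0, 0, 0, -0.9, 0, 0, 0, 0, 0, 0, -0.9]

```text
clock: 41.28
position: [0.4702, 0.016, 0.0168]
ee_rot: [0.462, 0.536, 0.461, -0.535]
contact_force: [2.1, -0.8, 4.3]
width: 0.0161
```

Request:
carry_out:
  deltas: [0, 0, 0, 0, 0, 0, -0.6, 0, 0, 0, 0, 0, 0, -0.38, 0, 0, 0, 0, 0, 0, -0.38, -0.2, 0, 0, 0, 0, 0, -0.38, -0.5, 0, 0, 0, 0, 0, -0.38, -0.7, 0, 0, 0, 0, 0, -0.38, -0.5, 0, -0.4, 0, 0, 0, -0.25, 0, -0.2, -0.6, 0, 0, 0, -0.25, 0, -0.25, -0.6, 0, 0, 0, -0.25, 0, -0.25, -0.6, 0, 0, 0, -0.25]

```text
clock: 42.52
position: [0.4462, 0.1539, 0.1311]
ee_rot: [0.462, 0.536, 0.462, -0.536]
contact_force: [0.5, 0.5, 0.5]
width: 0.0322
```

Request:
carry_out:
  deltas: [0, -0.25, -0.6, 0, 0, 0, -0.25, 0, -0.25, -0.6, 0, 0, 0, -0.25, 0, -0.25, -0.6, 0, 0, 0, -0.25, 0, -0.25, -0.5, -0.8, 0, 0, -0.25, 0.3, -0.16, -0.27, -1, 0, 0, -0.25, 0.5, 0, 0, -1, 0, 0, -0.25, 0, 0, 0, 0, 0, 0, -0.25, 0, 0, 0, 0, 0, 0, -0.25]

```text
clock: 43.52
position: [0.4002, 0.3154, 0.0833]
ee_rot: [0.511, 0.489, 0.511, -0.488]
contact_force: [0.8, -0.8, 0.2]
width: 0.0321
```

Run:
```python
from h import *
s=grab("scene","15");d=grab("top","15")
plan([.3995,.317,.034],2.7)
crop(s,200,80,440,260,3,"pics/s15.png");crop(d,120,190,345,310,3,"pics/t15.png")
```

```text
t 43.62 tcp [0.4007 0.3155 0.0837] jawang 2.66 width 0.0319 F [ 0.6  0.2 -0.5]
  d(mm) [ -1.2   1.5 -49.7] units cur-axes [ 0.828 -0.02  -0.025] units final-axes [ 0.828 -0.018 -0.026] turn units [-0.011 -0.019 -0.027] q6 0.48
```

View pics/s15.png

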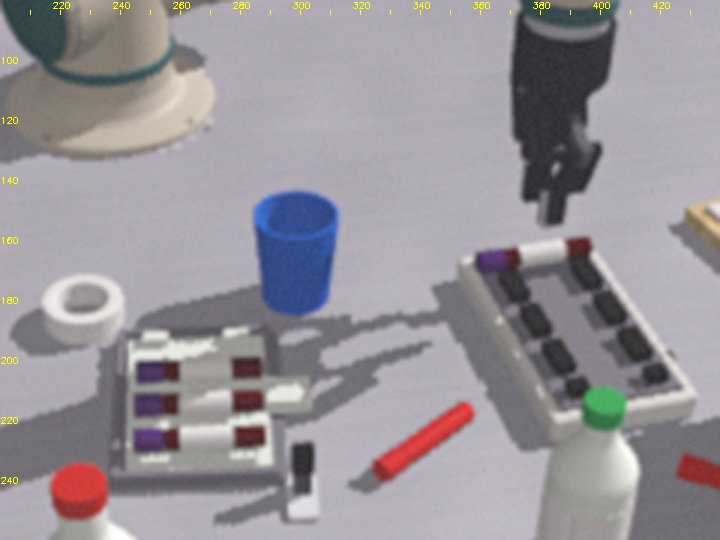

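View pics/t15.png

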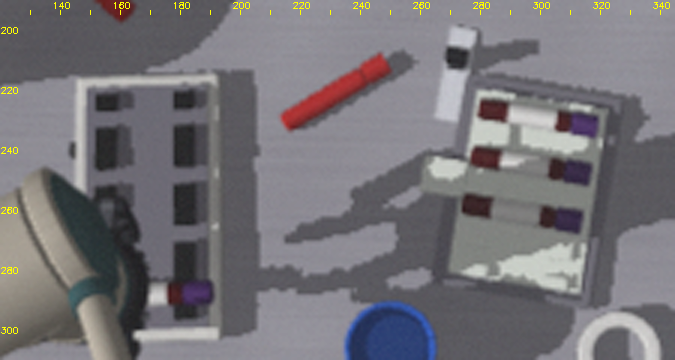

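Three tubes lie in the grooves (top view rows ≈228, 245, 261); the last is still in the rocker (row ≈289). Descend and grip it.

Request:
carry_out:
  deltas: [0.2, -0.018, -0.02, 0, 0, 0, -0.25, 0.35, 0, 0, 0, 0, 0, -0.25, 0.28, 0, 0, 0, 0, 0, -0.25, 0, 0, 0, 0, 0, 0, -0.25, 0, 0, 0, 0, 0, 0, -0.25, 0, 0, 0, 0, 0, 0, -0.7, 0, 0, 0, 0, 0, 0, -0.9, 0, 0, 0, 0, 0, 0, -0.9, 0, 0, 0, 0, 0, 0, -0.9]

```text
clock: 44.75
position: [0.3991, 0.3168, 0.0331]
ee_rot: [0.512, 0.489, 0.512, -0.487]
contact_force: [0.6, 0.4, 4.6]
width: 0.0165
```

Run:
```python
from h import *
plan([.3995,.317,.034],2.7)
plan([*w(TRAY,-2,-60),.10],-8.5)
```

```text
t 44.75 tcp [0.3991 0.3168 0.0331] jawang 2.72 width 0.0165 F [0.6 0.4 4.6]
  d(mm) [0.4 0.2 0.9] units cur-axes [-0.015  0.006 -0.004] units final-axes [-0.015  0.006 -0.004] turn units [ 0.005 -0.014 -0.017] q6 0.49
t 44.75 tcp [0.3991 0.3168 0.0331] jawang 2.72 width 0.0165 F [0.6 0.4 4.6]
  d(mm) [  30.9 -292.3   66.9] units cur-axes [-1.119  0.285  4.89 ] units final-axes [-1.115  1.23   4.742] turn units [ 2.805 -0.015 -0.016] q6 0.49
```

Request:
carry_out:
  deltas: [-0.3, 0, 0, 0, 0, 0, -0.9, -0.55, 0, 0, 0, 0, 0, -0.9, -0.65, 0.05, 0.2, 0, 0, 0, -0.9, 0, 0.08, 0.5, 0, 0, 0, -0.9, 0, 0.08, 0.55, 0, 0, 0, -0.9, 0, 0.075, 0.6, 0, 0, 0, -0.9, 0, 0, 0.6, 0, 0, 0, -0.9, 0, 0, 0.6, 0, 0, 0, -0.9, 0, 0, 0.6, 0, 0, 0, -0.9, 0, 0, 0.5, 0, 0, 0, -0.9]

```text
clock: 46.0
position: [0.4269, 0.0673, 0.1222]
ee_rot: [0.511, 0.488, 0.512, -0.488]
contact_force: [-0.4, 0.7, -0.8]
width: 0.0163
```

Request:
carry_out:
  deltas: [0, 0, 0.4, 0, 0, 0, -0.9, 0, 0, 0.3, 0.8, 0, 0, -0.9, 0, 0, 0.04, 1, 0, 0, -0.9, 0, 0, 0, 1, 0, 0, -0.9, 0, 0, 0, 0, 0, 0, -0.9, 0, 0, 0, 0, 0, 0, -0.9, 0, 0, 0, 0, 0, 0, -0.9]

```text
clock: 46.88
position: [0.4293, 0.0243, 0.1224]
ee_rot: [-0.462, -0.535, -0.462, 0.535]
contact_force: [-0.0, 0.5, -0.3]
width: 0.0163
```

Run:
```python
from h import *
plan([*w(TRAY,-2,-60),.0167],-8.5)
s=grab("scene","16");d=grab("top","16")
crop(s,210,80,350,260,4,"pics/s16.png")
```

```text
t 46.88 tcp [0.4293 0.0243 0.1224] jawang -8.44 width 0.0163 F [-0.   0.5 -0.3]
  d(mm) [   0.7    0.2 -105.7] units cur-axes [ 1.762  0.012 -0.004] units final-axes [ 1.762  0.011 -0.005] turn units [ 0.016 -0.002  0.007] q6 0.04
```

View pics/s16.png

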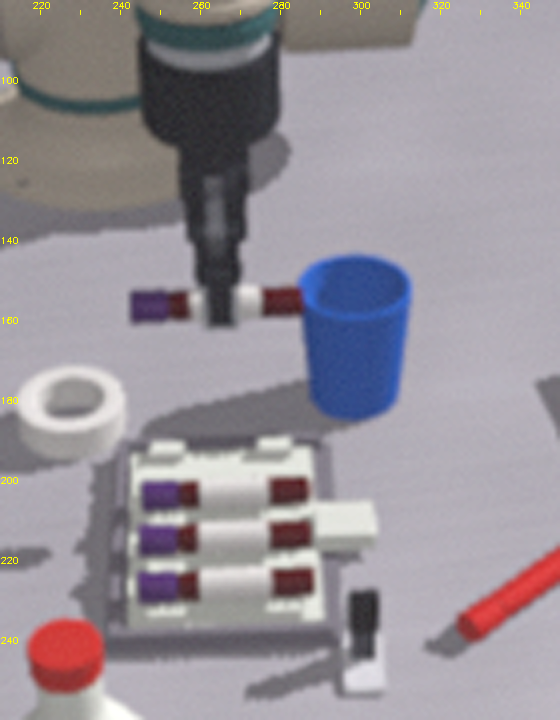

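Request:
carry_out:
  deltas: [0.2, 0.011, -0.005, 0, 0, 0, -0.9, 0.3, 0, 0, 0, 0, 0, -0.9, 0.45, 0, 0, 0, 0, 0, -0.9, 0.4, 0, 0, 0, 0, 0, -0.9, 0.2, 0, 0, 0, 0, 0, -0.9, 0.06, 0, 0, 0, 0, 0, -0.9, 0, 0, 0, 0, 0, 0, -0.9]

```text
clock: 47.85
position: [0.4305, 0.0243, 0.026]
ee_rot: [0.462, 0.536, 0.462, -0.535]
contact_force: [-0.5, -0.2, -0.2]
width: 0.0161
```

Run:
```python
from h import *
plan([*w(TRAY,-2,-60),.0167],-8.5)
```

```text
t 47.85 tcp [0.4305 0.0243 0.026 ] jawang -8.48 width 0.0161 F [-0.5 -0.2 -0.2]
  d(mm) [-0.5  0.1 -9.3] units cur-axes [ 0.156 -0.008 -0.001] units final-axes [ 0.156 -0.008 -0.001] turn units [ 0.005 -0.003 -0.004] q6 0.04
```

Request:
carry_out:
  deltas: [0.06, -0.01, 0, 0, 0, 0, -0.9, 0.05, 0, 0, 0, 0, 0, -0.9, 0.03, 0, 0, 0, 0, 0, -0.9, 0.015, 0, 0, 0, 0, 0, -0.9, 0, 0, 0, 0, 0, 0, -0.9]

```text
clock: 48.48
position: [0.4306, 0.0243, 0.017]
ee_rot: [0.462, 0.536, 0.461, -0.535]
contact_force: [0.6, -0.5, 2.6]
width: 0.0165
```

Request:
carry_out:
  deltas: [0, 0, 0, 0, 0, 0, -0.6, 0, 0, 0, 0, 0, 0, -0.38, 0, 0, 0, 0, 0, 0, -0.38, -0.2, 0, 0, 0, 0, 0, -0.38, -0.5, 0, 0, 0, 0, 0, -0.38, -0.7, 0, 0, 0, 0, 0, -0.38, -0.5, 0, 0.3, 0, 0, 0, -0.25, -0.2, -0.05, 0.6, 0, 0, 0, -0.25, 0, -0.05, 0.6, 0, 0, 0, -0.25, 0, -0.05, 0.6, 0, 0, 0, -0.25]

```text
clock: 49.72
position: [0.4017, -0.0998, 0.1436]
ee_rot: [0.462, 0.536, 0.461, -0.535]
contact_force: [0.3, -1.1, -0.3]
width: 0.0321
```

Request:
carry_out:
  deltas: [0, -0.05, 0.6, 0, 0, 0, -0.25, 0, -0.05, 0.6, 0, 0, 0, -0.25, 0, -0.05, 0.6, 0, 0, 0, -0.25, 0, 0, 0.2, -0.8, 0, 0, -0.25, 0, 0, 0, -1, 0, 0, -0.25, 0, 0, 0, -1, 0, 0, -0.25, 0, 0, 0, -0.8, 0, 0, -0.25, 0, 0, 0, 0, 0, 0, -0.25]

```text
clock: 50.72
position: [0.3753, -0.2161, 0.1431]
ee_rot: [0.525, 0.474, 0.525, -0.474]
contact_force: [-0.5, -0.0, -0.3]
width: 0.0322
```

Run:
```python
from h import *
s=grab("scene","17");d=grab("top","17")
plan([*w(MAG,-109.5,-106),.10],5.9)
crop(s,60,100,320,260,3,"pics/s17.png");crop(d,120,190,345,310,3,"pics/t17.png")
P=cloud(d);z=P[...,2]
m=np.zeros(z.shape,bool);m[215:292,268:326]=z[215:292,268:326]>.0255
n,l,st,ce=cv2.connectedComponentsWithStats(m.astype(np.uint8),connectivity=4)
for i in range(1,n):
  if st[i,4]>60:
    ys,xs=np.where(l==i);q=onz(d,np.c_[xs,ys],.030)[:,:2]
    r=cv2.minAreaRect((q*1000).astype(np.float32));print(st[i],np.round(r[0],1),np.round(r[1],1),round(r[2],1),inv(TRAY,np.array(r[0])/1000).round(1),np.nanpercentile(z[l==i],[50,90]).round(4))
```

```text
t 50.83 tcp [ 0.3754 -0.2161  0.1429] jawang 5.87 width 0.0321 F [-0.1  0.8  0.2]
  d(mm) [ -0.9  -0.4 -42.9] units cur-axes [ 0.715 -0.016  0.005] units final-axes [ 0.715 -0.016  0.005] turn units [-0.007 -0.001 -0.   ] q6 -0.79
[279 222  41  14 273] [548.6   6.3] [99.4 18.1] 81.8 [-1.6 59.9] [0.0308 0.0347]
[277 238  41  13 273] [509.1  11.7] [99.5 18.1] 81.9 [-1.1 20.1] [0.0309 0.0348]
[274 254  41  14 277] [469.9  18.3] [99.4 17.7] 81.5 [ -1.8 -19.7] [0.0309 0.0352]
[271 270  41  14 285] [430.8  24.1] [99.3 18.7] 81.5 [ -1.8 -59.2] [0.0308 0.0346]
```

View pics/s17.png

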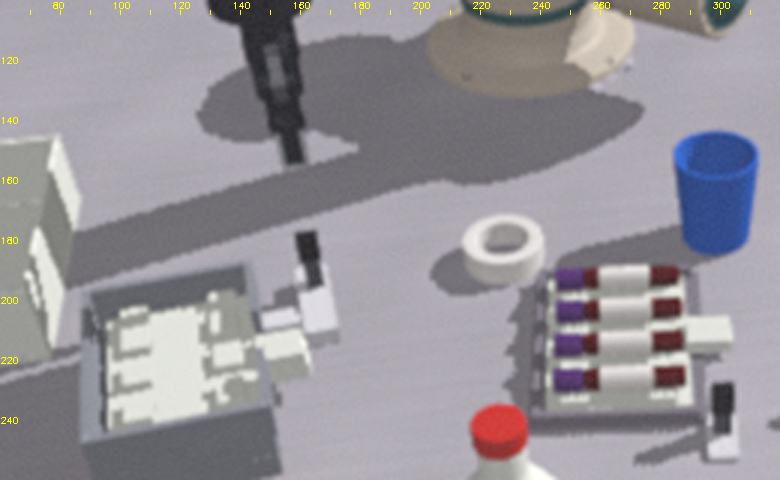

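View pics/t17.png

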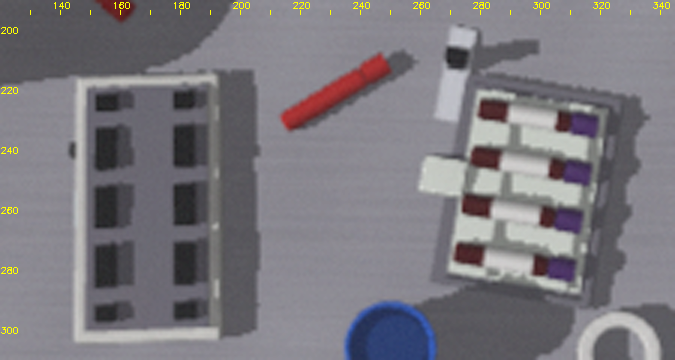

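Request:
carry_out:
  deltas: [0.3, -0.016, 0, 0, 0, 0, -0.25, 0.4, 0, 0, 0, 0, 0, -0.25, 0.4, 0, 0, 0, 0, 0, -0.25, 0.35, 0, 0, 0, 0, 0, -0.25, 0.13, 0, 0, 0, 0, 0, -0.25, 0, 0, 0, 0, 0, 0, -0.6, 0, 0, 0, 0, 0, 0, -1, 0, 0, 0, 0, 0, 0, -1, 0, 0, 0, 0, 0, 0, -1]
  newtons: 30

```text
clock: 51.95
position: [0.3749, -0.2165, 0.0482]
ee_rot: [0.525, 0.474, 0.525, -0.473]
contact_force: [-0.2, 1.2, 0.1]
width: 0.0111
```

Run:
```python
from h import *
from rig import readout
plan([*w(MAG,-109.5,-68),.048],5.9)
print(inv(MAG,readout.get_state()["position"]))
```

```text
t 51.95 tcp [ 0.3749 -0.2165  0.0482] jawang 5.91 width 0.0111 F [-0.2  1.2  0.1]
  d(mm) [37.4  3.9 -0.2] units cur-axes [ 0.004  0.626 -0.   ] units final-axes [ 0.003  0.626 -0.   ] turn units [ 0.001  0.006 -0.012] q6 -0.79
[-109.47732456 -105.57249615]
```

Request:
carry_out:
  deltas: [0, 0.1, 0, 0, 0, 0, -1, 0, 0.15, 0, 0, 0, 0, -1, 0, 0.15, 0, 0, 0, 0, -1, 0, 0.15, 0, 0, 0, 0, -1, 0, 0.06, 0, 0, 0, 0, -1, 0, 0, 0, 0, 0, 0, -1]

```text
clock: 52.7
position: [0.4127, -0.2128, 0.0481]
ee_rot: [0.526, 0.474, 0.525, -0.473]
contact_force: [1.0, -0.8, 5.5]
width: 0.0114
```

Run:
```python
from h import *
from rig import readout
plan([*w(MAG,-109.5,-68),.048],5.9)
print(inv(MAG,readout.get_state()["position"]))
```

```text
t 52.7 tcp [ 0.4127 -0.2128  0.0481] jawang 5.93 width 0.0114 F [ 1.  -0.8  5.5]
  d(mm) [-0.4  0.2 -0.1] units cur-axes [ 0.002 -0.006 -0.004] units final-axes [ 0.002 -0.006 -0.004] turn units [ 0.008  0.011 -0.028] q6 -0.73
[-109.25841674  -67.66107184]
```

Request:
carry_out:
  deltas: [0, 0.04, 0, 0, 0, 0, -1, 0, 0, 0, 0, 0, 0, -1]

```text
clock: 52.95
position: [0.4145, -0.2126, 0.0482]
ee_rot: [0.526, 0.474, 0.525, -0.473]
contact_force: [-0.5, -0.8, 5.2]
width: 0.011
```

Request:
carry_out:
  deltas: [0, 0.04, 0, 0, 0, 0, -1, 0, 0, 0, 0, 0, 0, -1]

```text
clock: 53.2
position: [0.4149, -0.2125, 0.0481]
ee_rot: [0.525, 0.472, 0.526, -0.474]
contact_force: [-5.9, -2.8, 9.1]
width: 0.0113
```

Request:
carry_out:
  deltas: [0, 0.04, 0, 0, 0, 0, -1, 0, 0, 0, 0, 0, 0, -1]

```text
clock: 53.45
position: [0.415, -0.2124, 0.0481]
ee_rot: [0.524, 0.471, 0.527, -0.475]
contact_force: [-11.7, -5.1, 12.7]
width: 0.011
```

Run:
```python
from h import *
from rig import readout
plan([*w(MAG,-109.5,-68),.048],5.9)
print(inv(MAG,readout.get_state()["position"]))
```

```text
t 53.45 tcp [ 0.415  -0.2124  0.0481] jawang 6.1 width 0.011 F [-11.7  -5.1  12.7]
  d(mm) [-2.7 -0.2 -0.1] units cur-axes [ 0.002 -0.045 -0.002] units final-axes [ 0.002 -0.045 -0.002] turn units [0.049 0.007 0.103] q6 -0.72
[-109.36972573  -65.27837537]
```

Request:
carry_out:
  deltas: [0, -0.06, 0, 0, 0, 0, -1, 0, 0, 0, 0, 0, 0, -1, 0, 0, 0, 0, 0, 0, -0.6, 0, 0, 0, 0, 0, 0, -0.25, 0, 0, 0, 0, 0, 0, -0.25, -0.4, 0, 0, 0, 0, 0, -0.25, -0.6, 0, 0, 0, 0, 0, -0.25, -0.6, 0, -0.2, 0, 0, 0, -0.25, -0.1, 0, -0.6, 0, 0, 0, -0.25, 0, 0, -0.6, 0, 0, 0, -0.25]

```text
clock: 54.7
position: [0.4063, -0.1281, 0.1505]
ee_rot: [0.525, 0.474, 0.524, -0.473]
contact_force: [0.5, 0.1, -0.5]
width: 0.0317
```

Run:
```python
from h import *
s=grab("scene","18")
plan([.5935,.0742,.15],-9.2)
crop(s,70,150,190,260,5,"pics/s18.png")
b=s;c=b["color"].astype(int).max(-1); m=np.zeros(c.shape,bool); m[172:202,152:177]=c[172:202,152:177]<50
n,l,st,ce=cv2.connectedComponentsWithStats(m.astype(np.uint8)); i=1+np.argmax(st[1:,4]);print(ce[i],st[i],onz(s,[ce[i]],.055),(-1)*np.linalg.norm(onz(s,[ce[i]],.055)[0,:2]-np.array([.37664,-.21976]))*1000)
```

```text
t 54.75 tcp [ 0.4039 -0.1234  0.1498] jawang 5.93 width 0.0319 F [-2.7  3.1 -1.3]
  d(mm) [189.6 197.6   0.2] units cur-axes [ 0.008  3.483 -2.95 ] units final-axes [-3.000e-03  2.592e+00 -3.756e+00] turn units [ 3.781 -0.071  0.025] q6 -0.57
[163.97916667 191.95833333] [161 188   7  10  48] [[ 0.4159464  -0.21610225  0.055     ]] -39.47622097126885
```

View pics/s18.png

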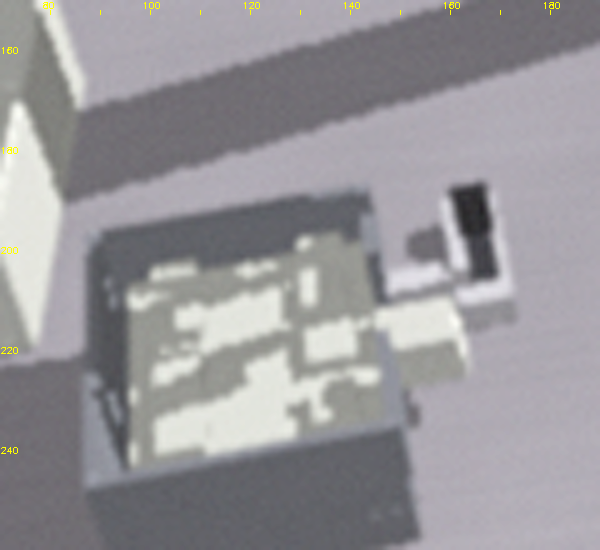

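Request:
carry_out:
  deltas: [0, 0.435, -0.37, 0, 0, 0, -0.25, 0, 0.435, -0.37, 0, 0, 0, -0.25, 0, 0.435, -0.37, 0, 0, 0, -0.25, 0, 0.435, -0.37, 0, 0, 0, -0.25, 0, 0.435, -0.37, 0, 0, 0, -0.25, 0, 0.435, -0.37, 0, 0, 0, -0.25, 0, 0.435, -0.37, 0, 0, 0, -0.25, 0, 0.435, -0.37, 0, 0, 0, -0.25]

```text
clock: 55.75
position: [0.5959, 0.0705, 0.1493]
ee_rot: [0.525, 0.473, 0.525, -0.474]
contact_force: [0.6, 1.0, -0.2]
width: 0.0324
```

Request:
carry_out:
  deltas: [0, 0, 0, 0.9, 0, 0, -0.25, 0, 0, 0, 1, 0, 0, -0.25, 0, 0, 0, 1, 0, 0, -0.25, 0, 0, 0, 0.88, 0, 0, -0.25, 0, 0, 0, 0, 0, 0, -0.25, 0, 0, 0, 0, 0, 0, -0.25]

```text
clock: 56.5
position: [0.5952, 0.0696, 0.1495]
ee_rot: [-0.458, -0.538, -0.459, 0.538]
contact_force: [0.3, -0.6, -0.1]
width: 0.0315
```

Run:
```python
from h import *
s=grab("scene","19")
plan([.5940,.0742,.031],-9.2)
crop(s,210,120,350,260,4,"pics/s19.png")
P=cloud(s)
for v in range(226,236): print(v,P[v,300].round(4))
```

```text
t 56.55 tcp [0.5952 0.0696 0.1496] jawang -9.16 width 0.0321 F [-0.4 -0.5  0.2]
  d(mm) [  -1.2    4.6 -118.6] units cur-axes [ 1.977 -0.031 -0.072] units final-axes [ 1.977 -0.032 -0.073] turn units [ 0.01  -0.003  0.008] q6 0.16
226 [ 5.374e-01  8.500e-02 -2.000e-04]
227 [ 5.405e-01  8.430e-02 -4.000e-04]
228 [0.597  0.0718 0.0499]
229 [0.598  0.0716 0.048 ]
230 [0.6003 0.0711 0.0472]
231 [0.6045 0.0702 0.0482]
232 [0.6037 0.0704 0.0445]
233 [0.6049 0.0701 0.0427]
234 [0.604  0.0703 0.0389]
235 [0.6045 0.0702 0.0364]
```

View pics/s19.png

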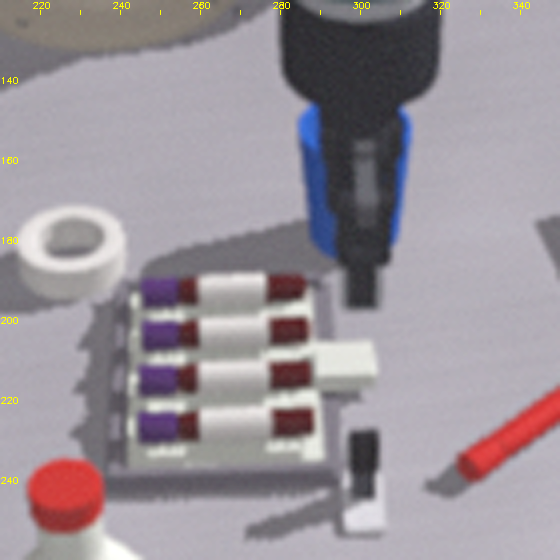

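Request:
carry_out:
  deltas: [0.3, 0.01, -0.07, 0, 0, 0, -0.25, 0.5, 0, 0, 0, 0, 0, -0.25, 0.5, 0, 0, 0, 0, 0, -0.25, 0.4, 0, 0, 0, 0, 0, -0.25, 0.25, 0, 0, 0, 0, 0, -0.25, 0, 0, 0, 0, 0, 0, -0.25, 0, 0, 0, 0, 0, 0, -0.6, 0, 0, 0, 0, 0, 0, -1, 0, 0, 0, 0, 0, 0, -1, 0, 0, 0, 0, 0, 0, -1]

```text
clock: 57.8
position: [0.5975, 0.0736, 0.0339]
ee_rot: [0.459, 0.539, 0.458, -0.538]
contact_force: [-0.1, 0.0, 4.6]
width: 0.0109
```

Run:
```python
from h import *
from rig import readout
plan([.5965,.0742,.031],-9.2)
print(inv(CAR,readout.get_state()["position"]))
```

```text
t 57.8 tcp [0.5975 0.0736 0.0339] jawang -9.19 width 0.0109 F [-0.1  0.   4.6]
  d(mm) [-1.   0.6 -2.9] units cur-axes [ 0.048 -0.018 -0.006] units final-axes [ 0.048 -0.018 -0.006] turn units [ 0.002 -0.008 -0.033] q6 0.17
[-77.19648206  97.92574669]
```

Request:
carry_out:
  deltas: [0, -0.1, 0, 0, 0, 0, -1, 0, -0.15, 0, 0, 0, 0, -1, 0, -0.15, 0, 0, 0, 0, -1, 0, -0.15, 0, 0, 0, 0, -1, 0, -0.07, 0, 0, 0, 0, -1, 0, 0, 0, 0, 0, 0, -1]

```text
clock: 58.55
position: [0.5658, 0.0786, 0.034]
ee_rot: [0.462, 0.542, 0.455, -0.535]
contact_force: [10.2, -3.0, -2.1]
width: 0.0109
```

Request:
carry_out:
  deltas: [0, -0.04, 0, 0, 0, 0, -1, 0, 0, 0, 0, 0, 0, -1]

```text
clock: 58.8
position: [0.5657, 0.0787, 0.034]
ee_rot: [0.463, 0.542, 0.454, -0.534]
contact_force: [14.0, -2.9, -6.3]
width: 0.0111
```

Request:
carry_out:
  deltas: [0, -0.04, 0, 0, 0, 0, -1, 0, 0, 0, 0, 0, 0, -1]

```text
clock: 59.05
position: [0.5656, 0.0787, 0.034]
ee_rot: [0.464, 0.543, 0.453, -0.533]
contact_force: [18.2, -5.3, -10.0]
width: 0.0109
```

Request:
carry_out:
  deltas: [0, -0.04, 0, 0, 0, 0, -1, 0, 0, 0, 0, 0, 0, -1]

```text
clock: 59.3
position: [0.5655, 0.0787, 0.0341]
ee_rot: [0.465, 0.544, 0.452, -0.532]
contact_force: [21.3, -4.9, -13.7]
width: 0.011
```

Run:
```python
from h import *
from rig import readout
plan([.5965,.0742,.031],-9.2)
print(inv(CAR,readout.get_state()["position"]))
```

```text
t 59.3 tcp [0.5655 0.0787 0.0341] jawang -9.14 width 0.011 F [ 21.3  -4.9 -13.7]
  d(mm) [31.  -4.5 -3.1] units cur-axes [ 0.064  0.52  -0.008] units final-axes [ 0.051  0.522 -0.008] turn units [ 0.015 -0.02  -0.369] q6 0.18
[-77.09108616  65.54458692]
```

Request:
carry_out:
  deltas: [0, 0.13, 0, 0, 0, 0, -1, 0, 0, 0, 0, 0, 0, -1, 0, 0, 0, 0, 0, 0, -0.6, 0, 0, 0, 0, 0, 0, -0.25, 0, 0, 0, 0, 0, 0, -0.25, -0.4, 0, 0, 0, 0, 0, -0.25, -0.6, 0, 0, 0, 0, 0, -0.25, -0.7, 0, 0, 0, 0, 0, -0.25, -0.3, 0, -0.5, 0, 0, 0, -0.25, 0, 0, -0.6, 0, 0, 0, -0.25]

```text
clock: 60.55
position: [0.5711, 0.145, 0.1546]
ee_rot: [0.458, 0.539, 0.458, -0.538]
contact_force: [-0.3, 0.0, 0.6]
width: 0.0321
```

Request:
carry_out:
  deltas: [0, 0, -0.6, 0, 0, 0, -0.25, 0, 0, -0.6, 0, 0, 0, -0.25, 0, -0.3, -0.5, 0, 0, 0, -0.25, 0, -0.3, -0.5, 0, 0, 0, -0.25, 0, 0, 0, 0, 0, 0, -0.25, 0, 0, 0, 0, 0, 0, -0.25]

```text
clock: 61.3
position: [0.5559, 0.2802, 0.1524]
ee_rot: [-0.458, -0.538, -0.459, 0.539]
contact_force: [0.0, -0.8, 0.1]
width: 0.0323
```

Run:
```python
from h import *
s=grab("scene","20");d=grab("top","20")
plan([.5,.3,.2],-9.2)
crop(s,220,170,320,260,6,"pics/s20.png");crop(d,250,190,340,300,6,"pics/t20.png")
cv2.imwrite("pics/t20f.png",d["color"][:,:,::-1])
P=cloud(d);z=P[...,2]
m=np.zeros(z.shape,bool);m[215:292,268:326]=z[215:292,268:326]>.0255
n,l,st,ce=cv2.connectedComponentsWithStats(m.astype(np.uint8),connectivity=4)
for i in range(1,n):
  if st[i,4]>20:
    ys,xs=np.where(l==i);q=onz(d,np.c_[xs,ys],.030)[:,:2]
    r=cv2.minAreaRect((q*1000).astype(np.float32));print(st[i],np.round(r[0],1),np.round(r[1],1),round(r[2],1),inv(TRAY,np.array(r[0])/1000).round(1),np.nanpercentile(z[l==i],[50,90]).round(4))
```

```text
t 61.4 tcp [0.5565 0.2797 0.1526] jawang -9.25 width 0.0319 F [0.3 0.1 0.2]
  d(mm) [-56.5  20.3  47.4] units cur-axes [-0.79  -0.984 -0.182] units final-axes [-0.79  -0.984 -0.184] turn units [-0.013  0.009  0.01 ] q6 0.52
[268 218   6   7  33] [565.7  77.5] [15.  12.4] 1.1 [-74.5  66.3] [0.0456 0.0483]
[279 223  41  12 270] [548.6   6.4] [99.5 17.9] 83.0 [-1.7 59.9] [0.0307 0.0349]
[277 238  41  14 272] [509.3  11.7] [99.5 17.8] 81.4 [-1.1 20.3] [0.0305 0.0347]
[274 254  41  14 276] [469.6  18.4] [99.4 18.4] 81.8 [ -1.8 -20. ] [0.0309 0.035 ]
[271 270  42  14 279] [430.6  23.9] [99.1 18. ] 81.7 [ -1.5 -59.4] [0.0312 0.0348]
```

View pics/s20.png

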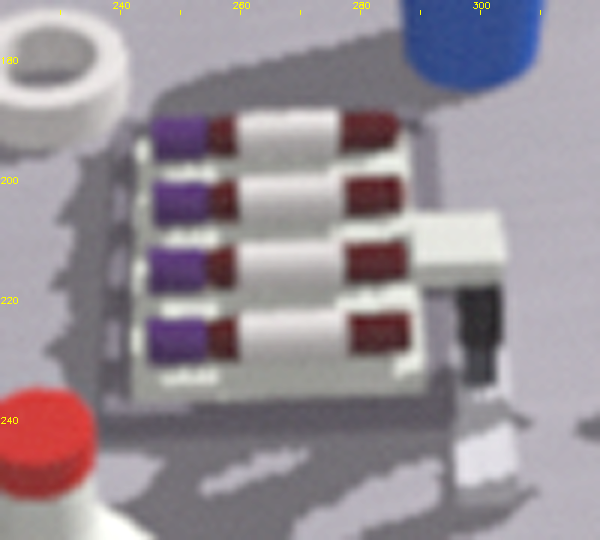

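View pics/t20.png

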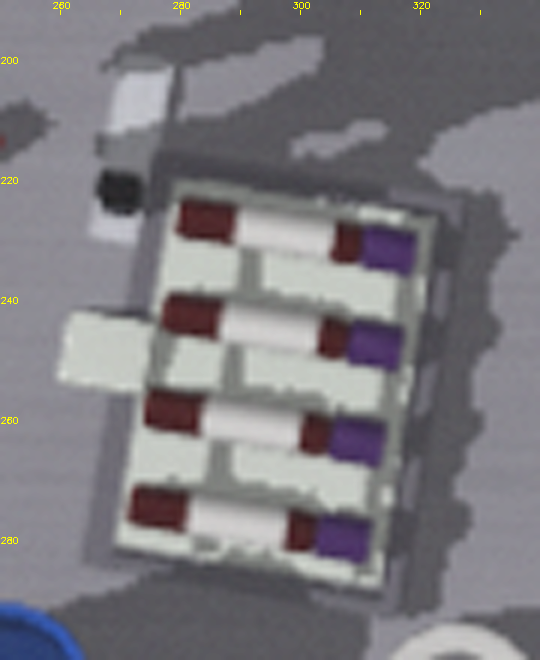

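View pics/t20f.png

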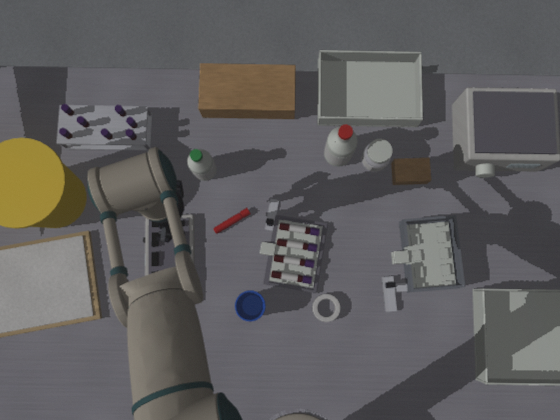

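Run:
```python
from h import *
a=load("top0.npz");d=load("top20.npz")
for n,(x0,y0,x1,y1) in dict(sanit=(185,140,220,185),alc=(320,115,362,170),jar=(360,135,395,175),box=(390,155,432,187),tape=(310,292,345,325),cup=(233,288,268,322),red=(212,205,252,235)).items():
    A=cv2.cvtColor(a["color"][y0:y1,x0:x1],cv2.COLOR_RGB2GRAY).astype(np.float32);B=cv2.cvtColor(d["color"][y0:y1,x0:x1],cv2.COLOR_RGB2GRAY).astype(np.float32)
    print(n,np.round(cv2.phaseCorrelate(A,B,cv2.createHanningWindow(A.shape[::-1],cv2.CV_32F)),2) if False else np.round(cv2.phaseCorrelate(A,B)[0],2))
from rig import job,readout
s=readout.get_state();print(s["clock"],s["contact_force"])
print(job.sign_off())
```

```text
sanit [0.03 0.56]
alc [ 0.53 -0.02]
jar [0.11 0.02]
box [-0.39  0.51]
tape [-0.03 -0.  ]
cup [-0.02 -0.06]
red [ 0.29 -0.14]
61.4 [0.295224   0.0542129  0.20514421]
the job is handed in; nothing more can be done
None
```

The job was handed in at 61.4 s, done in the order asked. I opened the keeper, drew the bottom tray out and seated it in the carrier. I then laid all four rocker tubes in its grooves and pushed the keeper and the travel stop shut to their end stops.

**Tubes and tray:**
- In the last top view the four tubes lie at tray y = +60, +20, -20 and -59 mm.
- They are within 2 mm of midway along and all at the height of a tube seated in a groove, with the tray level inside the rim.
- The two trays left in the magazine dropped by one step.

**Bystanders:** a comparison of the first and last top views shows shifts of about half a pixel at most. The arm touched nothing at hand-in.

**Travel that did not match 40 mm:**
- **Keeper:** on opening it hit a firm stop after about 36.5 mm. On closing it travelled 40 mm to its other stop, so it probably started a few millimetres open.
- **Travel stop:** it reached a firm stop after only about 32 mm. I judged it fully shut because the knob stands at the end of its track, at the same offset as the shut keeper's knob. No reading of the joint itself confirmed this.

I saw neither a knocked tube nor a slackened grip during the run.

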